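# Load a lens and its block on the blocker's dial and index it under the press

### The arm

A 7-joint arm with a two-finger parallel gripper is mounted at the origin on a cart in front of the work surface, level with it; the furniture and walls round the work are solid. World frame = base frame: x ahead of the robot, y to its left, z up, the work surface at z = 0. Lengths are in m, angles in rad, forces in N, time in s.
With the tool pointing down it reaches from about 0.4 to 0.9 m from the base axis. Payload 5.6 kg.
Tool frame: the origin (TCP) lies between the finger pads; the fingertips stand 14 mm ahead of it and the grasp point (between the pads) lies 5 mm behind it; z points along the fingers, y is the line along which they close (so a half turn about z gives the same grasp; the last joint's range is limited). The gripper opens to 92 mm and grips with 3 to 60 N. Pads are 20 mm wide; open, the fingers measure 128 mm over their backs; the gripper's body (75 mm by 189 mm) begins 69 mm behind the grasp point.
Start: joints at [-1.26, 0.468, -0.012, 1.603, 0.006, 1.071, -0.056], TCP at [0.225, 0.61, 0.229] pointing down, gripper open.
Joint ranges: [-2.53, 2.53], [-0.31, 2.02], [-1.57, 1.55], [0.28, 2.44], [-1.29, 4.43], [0.15, 1.84], [-2.92, 2.92]. Speed limits (rad/s): [2.57, 2.57, 3.14, 3.14, 3.14, 3.14, 3.14].

### API

Orientations are given as a unit quaternion [x, y, z, w].
In Python, from cell import monitor, imaging, workorder gives the robot as it stands. The module is installed in compiled form; this text tells all that it offers.
- The arm moves only by the tool step_arm, never from a script. Its argument "plan" is a list of rows, each a list of 2 entries, a list of its own where there are three numbers: the shift along the tool's x, y, z in mm, then the turn, a rotation vector about the tool's x, y, z in degrees. In form: [[[tx, ty, tz], [ax, ay, az]], ...]. A call has 1 to 8 rows; each row is the pose to reach, as a shift and turn from the pose commanded when the call began, along the tool's axes at that moment; what a row does not reach only later rows make up. A row lasts 1/10 s, in which the tool goes at most 50 mm and 8.59 degrees, less where a joint would pass 70% of its speed; a pose out of reach is approached as far as the arm can. A call with a gripper value outside its range is refused whole. "fingers" is the finger opening in mm, from 0 to 91.9, set as the call begins (left out, the last holds). The fingers move at their own pace and stop on an object; the grip force is fixed at half the most. Time passes only in rows, so rows that repeat a pose let the fingers close. It gives the time, the measured TCP pose, the force, the opening and the grip force at its end, in the units of the state.
- monitor.get_obs(): the state, without advancing time (a new reading comes with each control period).
- imaging.camera(name): name is "scene" or "top" or "wrist"; returns a dict with "pixels" (384x512x3 uint8, red, green, blue), "fx", "fy", "cx", "cy" (pixels), "dist" ([k1, k2, p1, p2, k3] as OpenCV has them; the pictures are not rectified), "world_to_cam" (4x4, takes a point from world to camera coordinates). Camera axes: x right, y up, looking along -z (the intrinsics and any distortion apply to the point x, -y, -z); pixel columns grow to the right and rows downward; lengths in m; the calibration is good to about 2 mm. A picture is of the moment at which its call begins. There is no depth.
- workorder.finish_job(): hands the job in; it is judged then, once.
The state is a dict: "time_s": time; "joint_positions": joint angles; "joint_vel": joint speeds; "joint_efforts": joint torques, N m; "tool_pos": TCP position; "ee_rot": TCP orientation; "ft_force": force on the tool from outside, world axes, zero at the start; "wrist_torque": the same for the moment, N m; "gripper_width": finger opening in m; "gripper_force": force on a finger pad.
Only numpy, scipy, OpenCV 4.12 (cv2) and the standard library are available. Lean on these libraries where they do the work, as an engineer would, in place of code of your own. Each camera call takes 0.05 s, during which the arm holds its last target. There are 200 camera calls.

### The job

Get the next lens ready for blocking. Set the round lens blank from the mat down centred on the empty nest at the front of the blocker's turning dial, then set the larger of the two blocks, stub upwards, centred on the lens; set both down, do not drop them. Then turn the dial by its posts one station counter-clockwise (seen from above) until its detent clicks in, so that the new stack stands under the press cup; leave the lens that is already blocked sitting on its own nest, and the small block and the loupe where they are.

Things in the scene. Friction and masses are not known exactly. Their poses are not given: they have to be found in the camera images.
- blocker: Grey cast bench blocker, fixed, with a four-station aluminium dial, 200 mm diameter, top 46 mm above the bench. Origin on the dial's axis at bench height; z up, x from the front (loading) station to the rear, y to the left. A pillar, 200 mm high, stands behind right at (100, -100) mm. The detent guide, a small block 45 mm high, sits front right, 121 to 151 mm from the axis.
- dial (a joint): Turning of the dial about its upright axis, rad; 0 with the empty nest at the front, grows counter-clockwise seen from above. It turns freely both ways between stations; a sprung roller drops into a V notch in the rim every 1.571 rad, pulls the dial home from about 0.07 rad either side and holds it. About 9 to 11 N sideways at a post overcomes it.
- front_nest (a point): Centre of the top face of the dial's empty nest, which stands at the front at the start and turns with the dial. The nest is a flat light grey rubber-faced disc, 48 mm diameter, 8 mm above the dial (54 mm above the bench), 62 mm from the axis; it has no rim.
- right_nest (a point): The same for the nest that is under the press at the start and carries the blocked lens; it turns with the dial.
- rear_left_post (a point): Top of the upright steel pull post behind left (45 degrees from the blocker's x axis) at the start; turns with the dial. The four posts are plain round bars, 14 mm diameter, 40 mm tall (46 to 86 mm above the bench), 79 mm from the axis, fixed to the dial midway between nests.
- front_left_post (a point): Top of the next post, front left at the start.
- press_cup (a point): Centre of the mouth of the press cup (25 mm wide), facing down, 102 mm above the bench, over the right-hand station at (0, -62) mm from the blocker's origin; fixed. The head above it is 42 mm wide and 192 mm high, held by an arm from the pillar; the press lever is parked up, leaning to the rear right.
- mat: Light grey flat mat, 120 x 210 x 3 mm, fixed; origin at the centre of its underside, y along its length. The lens lies near its -y end, the two blocks near its +y end, in either order.
- lens: Uncut dark grey lens blank, a flat disc 56 mm diameter, 10 mm thick, with a white centre dot; lies flat. Origin: centre of its underside, z up.
- block: The larger block, grey plastic: disc 34 mm diameter and 10 mm thick, with a round stub 16 mm diameter and 10 mm tall on top. Origin: centre of its underside, z up along the stub.
- small_block: The smaller block, not needed: disc 24 mm diameter and 8 mm thick with a stub 12 mm diameter and 8 mm tall. Origin: centre of its underside.
- done_lens: A lens with its block already bonded on (one piece, same sizes: 56 mm disc of 10 mm, 34 mm disc of 10 mm, 16 mm stub of 10 mm), loose on the nest under the press at the start. Origin: centre of its underside.
- eye_loupe: Black watchmaker's loupe, 35 mm diameter, 30 mm high, standing on the bench behind left of the blocker; origin centre of underside.
Things that resemble listed ones, but are neither listed nor needed, are in the scene too. What is shaped like the lens but brown is not meant.

How it is judged:
By the outcome, as a careful person would: the job done as asked, in the order asked, and still so for the second after the job is handed in, with the robot touching nothing.
It also fails if it takes over 64 s, if anything falls off the work surface, if the arm or the gripper's body presses on something with over 40 N, if the wrist force passes 120 N, or if a joint passes its speed limit or range.

## Working session

There is one attempt and no reset: what is moved stays moved. The work goes in short steps, Python scripts to look and compute and a tool call to move; the robot and the scene stay as the last step left them, time stands still between calls to the robot, and variables do not carry over. Pictures are saved under pics/ and viewed, at most 10 in all, crops included, and the job is handed in when it is done.

Besides the shell and the picture viewer there is one more tool, called after ">>>" as name(argument=value, ...), one argument or row to a line, values as JSON. step_arm: Moves the arm, as the interface text tells. Its arguments: {"type":"object","properties":{"plan":{"type":"array","items":{"type":"array"}},"fingers":{"type":"number"}},"required":["plan"]}

```bash
mkdir -p pics; cat > h.py <<'E'
import numpy as np, cv2
from cell import monitor, imaging, workorder
from scipy.spatial.transform import Rotation as R
def cam(n):
    c=imaging.camera(n); c['K']=np.array([[c['fx'],0,c['cx']],[0,c['fy'],c['cy']],[0,0,1]]); c['T']=np.array(c['world_to_cam']); c['D']=np.array(c['dist'],float); return c
def ray(c,uv,z):
    p=cv2.undistortPoints(np.array(uv,float).reshape(-1,1,2),c['K'],c['D']).reshape(-1,2)
    d=np.c_[p[:,0],-p[:,1],-np.ones(len(p))]@c['T'][:3,:3]
    o=-c['T'][:3,:3].T@c['T'][:3,3]
    return o+d*((z-o[2])/d[:,2])[:,None]
def proj(c,P):
    q=np.array(P,float).reshape(-1,3)@c['T'][:3,:3].T+c['T'][:3,3]; q=q*[1,-1,-1]
    return cv2.projectPoints(q,np.zeros(3),np.zeros(3),c['K'],c['D'])[0].reshape(-1,2)
def save(c,f,s=1.5): cv2.imwrite('pics/'+f,cv2.resize(c['pixels'][:,:,::-1],None,fx=s,fy=s))
E
python3 - <<'E'
from h import *
ims=[cam(n) for n in('top','scene','wrist')]
for n,c in zip(('top','scene','wrist'),ims):
    print(n,(-c['T'][:3,:3].T@c['T'][:3,3]).round(3),c['fx'],c['D'])
save(ims[0],'top0.png')
save(ims[1],'sc0.png')
import pickle;pickle.dump(ims,open('ims0.pkl','wb'))
o=monitor.get_obs();print(o)
E
```

```text
top [0.33  0.119 0.963] 383.28843642128544 [-0.02444119  0.          0.          0.          0.        ]
scene [-0.089  0.411  0.59 ] 391.4423922368797 [-0.03265086  0.          0.          0.          0.        ]
wrist [0.162 0.634 0.383] 284.6502414950547 [-0.05625765  0.          0.          0.          0.        ]
{'time_s': 0.15, 'joint_positions': array([-1.2600276 ,  0.46813876, -0.01160908,  1.60342213,  0.00598488,
        1.07141438, -0.05629573]), 'joint_vel': array([ 3.26718566e-04, -1.36717305e-03,  1.24074012e-04, -4.48006222e-03,
        3.88365650e-04, -7.72106808e-05,  5.18566387e-04]), 'joint_efforts': array([ 1.17677326e-03, -5.20955908e+01, -1.20819721e-02, -2.43975949e+01,
       -5.67169825e-02,  1.53150276e-02,  1.15547100e-04]), 'tool_pos': array([0.22508248, 0.60931676, 0.22787845]), 'ee_rot': array([ 1.75994097e-01,  9.84390991e-01, -6.69805090e-04, -7.51944623e-05]), 'ft_force': array([ 0.22286267,  0.12402106, -0.52688999]), 'wrist_torque': array([-0.01740274, -0.02481654,  0.03020842]), 'gripper_force': 0.0, 'gripper_width': 0.09183938362331767}
```

View pics/top0.png

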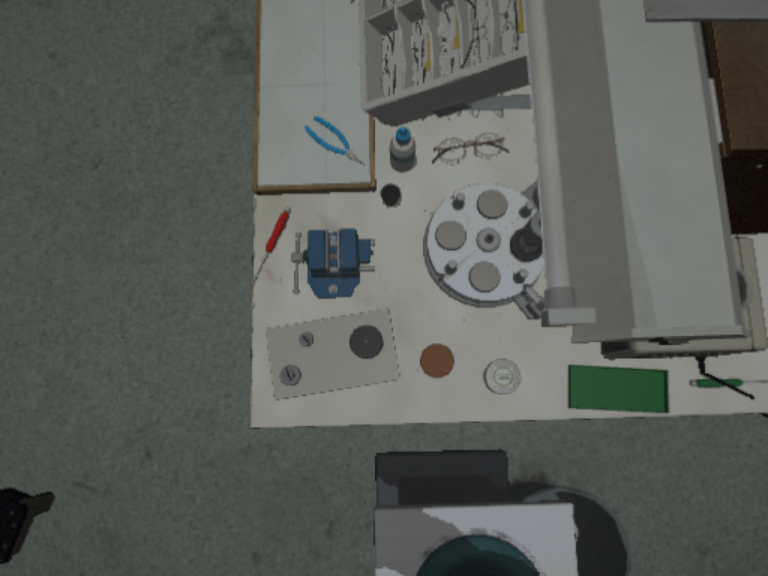

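View pics/sc0.png

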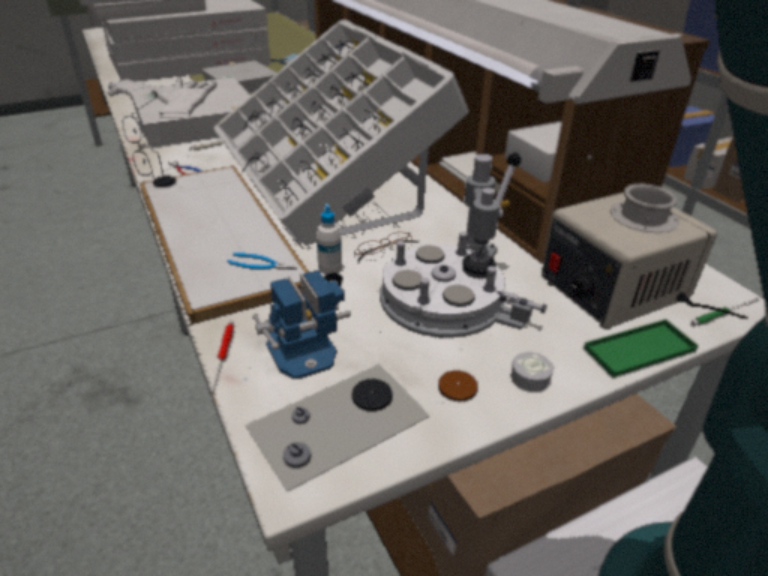

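The top view (at 1.5x) shows the lens at (366,341), the large block at (289,375), the small block at (306,339), the dial hub at (488,239) and the empty front nest at (484,276). The blocked lens is at about (527,241), partly hidden by the press head. The hood is on the right. The vise stands between the mat and the loupe.

```bash
python3 - <<'E'
from h import *
import pickle
t,s,w=pickle.load(open('ims0.pkl','rb'))
def blob(c,seed,tol,r=40):
    im=cv2.cvtColor(c['pixels'],cv2.COLOR_RGB2BGR).copy(); m=np.zeros((im.shape[0]+2,im.shape[1]+2),np.uint8)
    cv2.floodFill(im,m,(int(seed[0]),int(seed[1])),0,(tol,)*3,(tol,)*3,4|cv2.FLOODFILL_FIXED_RANGE|cv2.FLOODFILL_MASK_ONLY|(255<<8))
    k=max(cv2.findContours(m[1:-1,1:-1].copy(),cv2.RETR_EXTERNAL,cv2.CHAIN_APPROX_NONE)[0],key=cv2.contourArea)
    return cv2.fitEllipse(cv2.convexHull(k)),cv2.contourArea(k)
for nm,uv,z in [('lens',(369,345),.013),('front',(484,276),.054),('left',(451,235),.054),('rear',(491,204),.054),('brown',(437,361),.01),('bigblk',(293,379),.013),('smallblk',(309,342),.011)]:
    for tol in (15,25):
        e,a=blob(t,(uv[0]/1.5,uv[1]/1.5),tol)
        print(nm,tol,np.round(e[0],1),np.round(e[1],1),a,ray(t,[e[0]],z)[0].round(4))
print('axis',ray(t,[(488/1.5,239/1.5)],.05).round(3), 'bigstub',ray(t,[(289/1.5,375/1.5)],.02).round(3))
print('posts',ray(t,np.array([(459,199),(525,210),(519,276),(450,266)])/1.5,.086).round(3))
print('hood corner z=.3,.4', ray(t,np.array([(545,325)])/1.5,.3).round(3),ray(t,np.array([(545,325)])/1.5,.45).round(3))
# hood corner by two views
print('hood scene', [ray(s,np.array([(545,95)])/1.5,z).round(3).tolist() for z in(.2,.3,.4,.5)])
print('wrist proj',proj(w,[[.4,.35,0]]))
E
```

```text
lens 15 [243.8 227.7] [21.5 22.4] 349.0 [0.415  0.1646 0.013 ]
lens 25 [243.9 227.4] [22.  22.5] 367.0 [0.4155 0.1644 0.013 ]
front 15 [323.  183.4] [19.  19.5] 266.5 [ 0.5126 -0.0311  0.054 ]
front 25 [322.9 183.5] [18.9 21.2] 288.5 [ 0.5126 -0.0307  0.054 ]
left 15 [300.7 155.8] [18.  19.6] 249.5 [0.5834 0.0196 0.054 ]
left 25 [300.4 155.8] [18.5 20.8] 270.5 [0.5834 0.0204 0.054 ]
rear 15 [327.9 135. ] [16.8 19.8] 239.5 [ 0.6345 -0.0504  0.054 ]
rear 25 [328.  135.2] [17.5 20.8] 258.5 [ 0.6341 -0.0504  0.054 ]
brown 15 [293.6 239.3] [5.2 7.6] 7.5 [0.3829 0.0424 0.01  ]
brown 25 [291. 240.] [22.5 22.6] 375.5 [0.3814 0.0488 0.01  ]
bigblk 15 [192.8 249.8] [13.2 14.1] 126.0 [0.3639 0.2912 0.013 ]
bigblk 25 [192.9 249.6] [13.6 14.5] 136.0 [0.3645 0.2909 0.013 ]
smallblk 15 [203.9 226.5] [3.7 8.9] 7.0 [0.4207 0.264  0.011 ]
smallblk 25 [203.9 225.9] [ 9.1 10.2] 63.0 [0.4223 0.2641 0.011 ]
axis [[ 0.574 -0.041  0.05 ]] bigstub [[0.363 0.29  0.02 ]]
posts [[ 0.631  0.008  0.086]
 [ 0.61  -0.096  0.086]
 [ 0.503 -0.079  0.086]
 [ 0.522  0.027  0.086]]
hood corner z=.3,.4 [[ 0.402 -0.057  0.3  ]] [[ 0.386 -0.017  0.45 ]]
hood scene [[[0.874, -0.467, 0.2]], [[0.627, -0.241, 0.3]], [[0.38, -0.016, 0.4]], [[0.133, 0.209, 0.5]]]
wrist proj [[141.76731271 323.18867859]]
```

```bash
python3 - <<'E'
from h import *
import pickle
t,s,w=pickle.load(open('ims0.pkl','rb'))
a=t['pixels'][90:250,340:512]; b=s['pixels'][0:200,200:480]
a=cv2.resize(a,None,fx=2,fy=2,interpolation=3); b=cv2.resize(b,None,fx=1.6,fy=1.6)
H=320;cv2.imwrite('pics/hood.png',np.hstack([a[:H],b[:H]])[:,:,::-1])
E
```

```text
(no output)
```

View pics/hood.png

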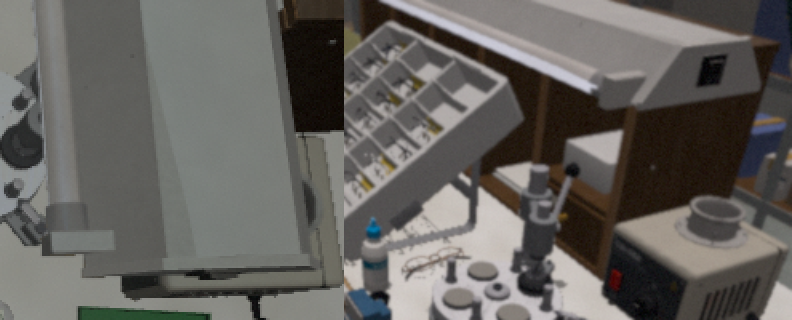

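```bash
python3 - <<'E'
from h import *
import pickle
from scipy.optimize import least_squares as L
t,s,w=pickle.load(open('ims0.pkl','rb'))
def tri(a,b):
    r=L(lambda P:np.r_[proj(t,P)[0]-a,proj(s,P)[0]-b],[.5,-.2,.3]);return r.x.round(3),r.fun.round(1)
T=lambda x,y:(340+x/2,90+y/2); S=lambda x,y:(200+(x-344)/1.6,y/1.6)
print('cap L top',tri(T(47,250),S(600,85)))
print('cap L bottom',tri(T(47,250),S(600,103)))
print('cap R top',tri(T(113,248),S(645,75)))
print('hood end L low',tri(T(83,275),S(638,107)))
print('hood end R top',tri(T(310,265),S(755,42)))
print('tube far',tri(T(38,0),S(440,30)))
E
```

```text
cap L top (array([ 0.395, -0.025,  0.41 ]), array([-2. , -1.5,  2.8,  0.1]))
cap L bottom (array([ 0.397, -0.03 ,  0.391]), array([-1.8, -1.4,  2.5,  0.1]))
cap R top (array([ 0.392, -0.074,  0.416]), array([-0., -0.,  0.,  0.]))
hood end L low (array([ 0.376, -0.058,  0.39 ]), array([-0.4, -0.3,  0.6,  0. ]))
hood end R top (array([ 0.373, -0.199,  0.442]), array([ 0.5,  0.4, -0.8,  0. ]))
tube far (array([ 0.602, -0.007,  0.417]), array([-18.5, -10.9,  26.9,   3.2]))
```

The hood's underside is at about z 0.39. It covers x > 0.375 and y < -0.027, so the arm has to stay low or to the left there. I'll write a move helper and go above the lens.

```bash
cat >> h.py <<'E'
def go(x,y,z,az=None,o=None):
    """print tool-frame shift mm / turn deg to reach TCP x,y,z pointing down with closing azimuth az (mod 180)"""
    o=o or monitor.get_obs(); r=R.from_quat(o['ee_rot']); 
    a0=np.degrees(np.arctan2(*r.as_matrix()[1::-1,1])); az=a0 if az is None else a0+(az-a0+90)%180-90
    a=np.radians(az); Rt=np.c_[[-np.sin(a),np.cos(a),0],[np.cos(a),np.sin(a),0],[0,0,-1]]
    print('t',o['time_s'],'pos',np.round(o['tool_pos'],4),'az %.1f'%a0,'q',np.round(o['joint_positions'],3),'F',np.round(o['ft_force'],1),'w',round(o['gripper_width']*1e3,1),o['gripper_force'])
    print('shift',(r.inv().apply(np.array([x,y,z])-o['tool_pos'])*1e3).round(1),'turn',np.degrees((r.inv()*R.from_matrix(Rt)).as_rotvec()).round(2))
E
python3 -c "
from h import *
go(.4155,.1645,.15,90)"
```

```text
t 0.15 pos [0.2251 0.6093 0.2279] az 69.7 q [-1.26   0.468 -0.012  1.603  0.006  1.071 -0.056] F [ 0.2  0.1 -0.5] w 91.8 0.0
shift [-332.7 -351.2   78.4] turn [-8.000e-02 -1.000e-02 -2.027e+01]
```

>>> step_arm(
  plan=[
    [[-33, -35, 8], [0, 0, -2]],
    [[-66, -70, 16], [0, 0, -4]],
    [[-100, -105, 24], [0, 0, -6]],
    [[-133, -140, 31], [0, 0, -8]],
    [[-166, -176, 39], [0, 0, -10]],
    [[-200, -211, 47], [0, 0, -12]],
    [[-233, -246, 55], [0, 0, -14]],
    [[-266, -281, 63], [0, 0, -16]],
  ],
)

```text
time_s: 0.95
tool_pos: [0.3778, 0.2521, 0.1654]
ee_rot: [0.036, 0.999, 0.0, 0.0]
ft_force: [0.5, 1.0, 0.2]
gripper_width: 0.0914
gripper_force: 0.0
```

>>> step_arm(
  plan=[
    [[-33, -35, 8], [0, 0, -2]],
    [[-60, -62, 14], [0, 0, -4]],
    [[-66, -70, 15], [0, 0, -4]],
    [[-66, -70, 15], [0, 0, -4]],
  ],
)

```text
time_s: 1.35
tool_pos: [0.4384, 0.1778, 0.1503]
ee_rot: [0.004, 1.0, -0.0, -0.0]
ft_force: [-0.6, 1.7, -0.2]
gripper_width: 0.0919
gripper_force: 0.0
```

```bash
python3 - <<'E'
from h import *
go(.4155,.1645,.15,90)
w=cam('wrist');s=cam('scene')
print(proj(w,[[.4155,.1645,.013]]))
cv2.imwrite('pics/ws1.png',np.hstack([cv2.resize(c['pixels'],(400,300)) for c in(w,s)])[:,:,::-1])
import pickle;pickle.dump((w,s),open('ims1.pkl','wb'))
E
```

```text
t 1.35 pos [0.4384 0.1778 0.1503] az 89.5 q [-0.551  0.278  0.11   2.1   -0.043  0.767  1.147] F [-0.6  1.7 -0.2] w 91.9 0.0
shift [ 22.8 -13.5   0.3] turn [-0.03 -0.03 -0.5 ]
[[241.06869418 161.37392791]]
```

View pics/ws1.png

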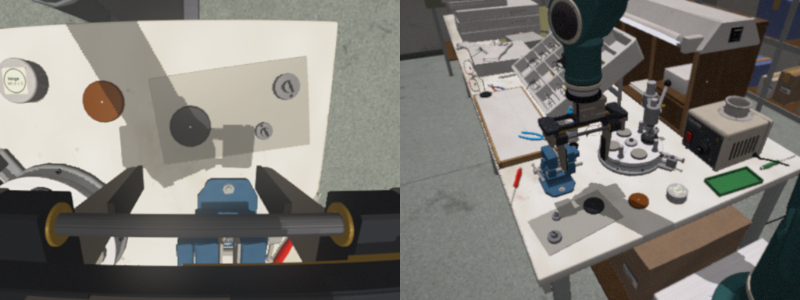

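The wrist view shows the lens at about (243,161) px, close to the prediction of (241,161), and the big block at about (366,110). The scene view shows the teal wrist joint above the gripper at about (224,26).

```bash
cat >> h.py <<'E'
def blob(c,seed,tol):
    im=c['pixels'][:,:,::-1].copy(); m=np.zeros((im.shape[0]+2,im.shape[1]+2),np.uint8)
    cv2.floodFill(im,m,(int(seed[0]),int(seed[1])),0,(tol,)*3,(tol,)*3,4|cv2.FLOODFILL_FIXED_RANGE|cv2.FLOODFILL_MASK_ONLY|(255<<8))
    k=max(cv2.findContours(m[1:-1,1:-1].copy(),cv2.RETR_EXTERNAL,cv2.CHAIN_APPROX_NONE)[0],key=cv2.contourArea)
    return cv2.fitEllipse(cv2.convexHull(k))
E
python3 - <<'E'
from h import *
import pickle
w,s=pickle.load(open('ims1.pkl','rb'))
for tol in(15,25):
    e=blob(w,(250,168),tol);print('lens',np.round(e,1) if 0 else e,ray(w,[e[0]],.013).round(4))
g=cv2.cvtColor(w['pixels'],cv2.COLOR_RGB2GRAY)
x0,y0=335,80;m=((g[y0:145,x0:400]<140)*255).astype(np.uint8)
k=max(cv2.findContours(m,cv2.RETR_EXTERNAL,cv2.CHAIN_APPROX_NONE)[0],key=cv2.contourArea)
e=cv2.fitEllipse(cv2.convexHull(k));c=(e[0][0]+x0,e[0][1]+y0);print('block',c,e[1],cv2.contourArea(k),ray(w,[c],.013).round(4))
print('wrist line',[(z,proj(s,[.438,.178,z])[0].round(0).tolist()) for z in(.05,.15,.25,.3,.35,.4,.45,.5)])
E
```

```text
lens ((243.12217712402344, 161.27513122558594), (51.04951858520508, 51.888267517089844), 129.17286682128906) [[0.4154 0.1666 0.013 ]]
lens ((242.9126739501953, 161.43768310546875), (51.293479919433594, 52.52155303955078), 132.08493041992188) [[0.4156 0.1664 0.013 ]]
block (368.7388496398926, 112.96510696411133) (17.663164138793945, 24.39510726928711) 251.5 [[0.3671 0.294  0.013 ]]
wrist line [(0.05, [237.0, 243.0]), (0.15, [236.0, 203.0]), (0.25, [236.0, 156.0]), (0.3, [235.0, 130.0]), (0.35, [235.0, 101.0]), (0.4, [234.0, 69.0]), (0.45, [234.0, 33.0]), (0.5, [233.0, -6.0])]
```

The wrist joint sits about 0.31 m above the TCP, so over the front nest it would hit the hood if the tool were vertical. I'll grip with the tool leaned 22° about the closing axis. The discs stay flat that way, and at the nest the wrist leans left, clear of the hood.

```bash
cat >> h.py <<'E'
def gt(tip,phi,th=22,n=1):
    """shift/turn for fingertip centre at tip, tool x azimuth phi (deg), tool body leaned th deg towards it"""
    o=monitor.get_obs(); r=R.from_quat(o['ee_rot']); p,t=np.radians([phi,th]); l=np.array([np.cos(p),np.sin(p),0]); k=np.array([0,0,1.])
    z=-(np.sin(t)*l+np.cos(t)*k); y=np.array([np.sin(p),-np.cos(p),0]); M=np.c_[np.cross(y,z),y,z]
    P=np.array(tip)-.014*z; rv=(r.inv()*R.from_matrix(M)).as_rotvec(degrees=True); sh=r.inv().apply(P-o['tool_pos'])*1e3
    print('t',round(o['time_s'],2),'tip',(o['tool_pos']+.014*r.as_matrix()[:,2]).round(4),'q',np.round(o['joint_positions'],2),'F',np.round(o['ft_force'],1),'w',round(o['gripper_width']*1e3,1),round(o['gripper_force'],1))
    for i in range(1,n+1): print('row',(sh*i/n).round(1).tolist(),(rv*i/n).round(2).tolist())
E
python3 -c "
from h import *
gt((.4155,.1655,.05),145,22,5)"
```

```text
t 1.45 tip [0.4372 0.1804 0.1366] q [-0.55  0.28  0.11  2.1  -0.04  0.77  1.15] F [0.1 0.9 0.4] w 91.7 0.0
row [5.2, -2.4, 17.5] [1.34, -4.27, 6.87]
row [10.4, -4.8, 35.0] [2.68, -8.54, 13.74]
row [15.5, -7.2, 52.6] [4.02, -12.82, 20.61]
row [20.7, -9.6, 70.1] [5.35, -17.09, 27.48]
row [25.9, -12.0, 87.6] [6.69, -21.36, 34.34]
```

>>> step_arm(
  plan=[
    [[5, -2, 17], [1.3, -4.2, 6.8]],
    [[10, -5, 35], [2.7, -8.5, 13.7]],
    [[15, -7, 52], [4, -12.8, 20.6]],
    [[20, -9, 70], [5.3, -17, 27.5]],
    [[26, -12, 88], [6.7, -21.3, 34.3]],
    [[26, -12, 88], [6.7, -21.3, 34.3]],
    [[26, -12, 88], [6.7, -21.3, 34.3]],
  ],
  fingers=75,
)

```text
time_s: 2.15
tool_pos: [0.4086, 0.1715, 0.0614]
ee_rot: [0.289, 0.938, -0.058, 0.182]
ft_force: [-0.4, -0.6, 0.5]
gripper_width: 0.0749
gripper_force: 0.0
```

```bash
python3 - <<'E'
from h import *
gt((.4155,.1655,.0085),145,22,4)
w=cam('wrist');s=cam('scene')
print(proj(w,[[.4155,.1655,.013],[.366,.2925,.013]]))
e=blob(w,proj(w,[[.4195,.1705,.013]])[0],20);print(e,ray(w,[e[0]],.013))
cv2.imwrite('pics/ws2.png',np.hstack([cv2.resize(c['pixels'],(400,300)) for c in(w,s)])[:,:,::-1])
E
```

```text
t 2.15 tip [0.4129 0.1685 0.0484] q [-1.23  0.44  0.57  2.36  0.43  0.33 -0.15] F [-0.4 -0.6  0.5] w 74.9 0.0
row [2.9, -0.2, 9.6] [0.01, 0.01, 0.18]
row [5.7, -0.4, 19.2] [0.01, 0.01, 0.35]
row [8.6, -0.6, 28.8] [0.02, 0.02, 0.53]
row [11.4, -0.8, 38.4] [0.03, 0.02, 0.7]
[[252.61968514 197.76236707]
 [396.86850557  30.41921663]]
((254.04971313476562, 191.73292541503906), (62.502830505371094, 72.7605972290039), 90.67172241210938) [[0.41146581 0.16956113 0.013     ]]
```

View pics/ws2.png

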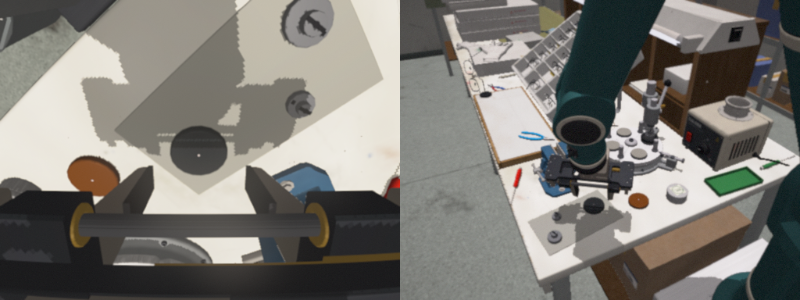

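The lens's white dot is at about (254.7,199.7) px, against a prediction of (252.6,197.8), so it's within about 1 mm. The fingers straddle the lens and are clear of the vise, so I'll go down and grip.

>>> step_arm(
  plan=[
    [[3, 0, 10], [0, 0, 0]],
    [[6, 0, 19], [0, 0, 0]],
    [[9, 0, 29], [0, 0, 0]],
    [[11, -1, 38], [0, 0, 0]],
    [[11, -1, 38], [0, 0, 0]],
    [[11, -1, 38], [0, 0, 0]],
  ],
)

```text
time_s: 2.85
tool_pos: [0.4147, 0.1635, 0.023]
ee_rot: [0.296, 0.936, -0.058, 0.182]
ft_force: [0.0, -0.1, 0.9]
gripper_width: 0.075
gripper_force: 0.0
```

```bash
python3 -c "
from h import *
gt((.4155,.166,.0085),145,22)"
```

```text
t 2.85 tip [0.419  0.1605 0.01  ] q [-1.19  0.55  0.56  2.36  0.43  0.22 -0.17] F [ 0.  -0.1  0.9] w 75.0 0.0
row [6.2, 2.4, -0.8] [-0.11, -0.0, -0.02]
```

>>> step_arm(
  plan=[
    [[6, 2, -1], [0, 0, 0]],
    [[6, 2, -1], [0, 0, 0]],
    [[6, 2, -1], [0, 0, 0]],
  ],
)

```text
time_s: 3.15
tool_pos: [0.4108, 0.1698, 0.0221]
ee_rot: [0.295, 0.936, -0.057, 0.182]
ft_force: [-0.3, -0.3, -0.2]
gripper_width: 0.0753
gripper_force: 0.0
```

```bash
python3 -c "
from h import *
gt((.4155,.166,.0085),145,22)"
```

```text
t 3.15 tip [0.4151 0.1668 0.0091] q [-1.2   0.56  0.56  2.36  0.42  0.22 -0.18] F [-0.3 -0.3 -0.2] w 75.3 0.0
row [-0.5, -0.5, 0.9] [0.01, -0.01, 0.05]
```

Good. I'll close.

>>> step_arm(
  plan=[
    [[0, 0, 1], [0, 0, 0]],
    [[0, 0, 1], [0, 0, 0]],
    [[0, 0, 1], [0, 0, 0]],
    [[0, 0, 1], [0, 0, 0]],
    [[0, 0, 1], [0, 0, 0]],
    [[0, 0, 1], [0, 0, 0]],
  ],
  fingers=45,
)

```text
time_s: 3.75
tool_pos: [0.4112, 0.169, 0.021]
ee_rot: [0.295, 0.936, -0.058, 0.182]
ft_force: [0.3, -0.6, 1.0]
gripper_width: 0.054
gripper_force: 30.0
```

```bash
python3 -c "
from h import *
gt((.415,.166,.11),145,22,6)"
```

```text
t 3.75 tip [0.4155 0.166  0.008 ] q [-1.2   0.56  0.56  2.36  0.42  0.22 -0.18] F [ 0.3 -0.6  1. ] w 54.0 30.0
row [-6.3, -0.1, -15.8] [-0.01, -0.0, -0.0]
row [-12.6, -0.1, -31.6] [-0.01, -0.0, -0.0]
row [-18.9, -0.2, -47.4] [-0.02, -0.0, -0.0]
row [-25.2, -0.2, -63.1] [-0.03, -0.0, -0.0]
row [-31.5, -0.3, -78.9] [-0.03, -0.01, -0.0]
row [-37.8, -0.4, -94.7] [-0.04, -0.01, -0.0]
```

>>> step_arm(
  plan=[
    [[-3, 0, -8], [0, 0, 0]],
    [[-9, 0, -22], [0, 0, 0]],
    [[-16, 0, -40], [0, 0, 0]],
    [[-24, 0, -60], [0, 0, 0]],
    [[-32, 0, -80], [0, 0, 0]],
    [[-38, 0, -95], [0, 0, 0]],
    [[-38, 0, -95], [0, 0, 0]],
  ],
)

```text
time_s: 4.45
tool_pos: [0.4118, 0.1702, 0.1252]
ee_rot: [0.296, 0.936, -0.055, 0.182]
ft_force: [0.1, 0.3, -1.1]
gripper_width: 0.0541
gripper_force: 30.0
```

```bash
python3 - <<'E'
from h import *
# approach above nest: tip z .11
gt((.5126,-.031,.12),116,22,12)
w=cam('wrist'); t=cam('top'); o=monitor.get_obs()
tip=o['tool_pos']+.014*R.from_quat(o['ee_rot']).as_matrix()[:,2]
print(tip,proj(w,[tip]),o['gripper_width'])
save(w,'w3.png',1.2)
E
```

```text
t 4.45 tip [0.4161 0.1673 0.1122] q [-1.25  0.27  0.59  2.33  0.45  0.52 -0.11] F [ 0.1  0.3 -1.1] w 54.1 30.0
row [-15.2, -8.7, 5.4] [0.92, -0.01, 2.23]
row [-30.4, -17.4, 10.8] [1.84, -0.02, 4.46]
row [-45.6, -26.1, 16.2] [2.77, -0.03, 6.69]
row [-60.8, -34.8, 21.6] [3.69, -0.04, 8.93]
row [-76.0, -43.5, 26.9] [4.61, -0.05, 11.16]
row [-91.3, -52.2, 32.3] [5.53, -0.06, 13.39]
row [-106.5, -60.9, 37.7] [6.45, -0.06, 15.62]
row [-121.7, -69.6, 43.1] [7.38, -0.07, 17.85]
row [-136.9, -78.3, 48.5] [8.3, -0.08, 20.08]
row [-152.1, -87.0, 53.9] [9.22, -0.09, 22.31]
row [-167.3, -95.7, 59.3] [10.14, -0.1, 24.55]
row [-182.5, -104.3, 64.7] [11.07, -0.11, 26.78]
[0.41515851 0.16643079 0.11043772] [[251.74024504 225.00411116]] 0.053786729790375694
```

View pics/w3.png

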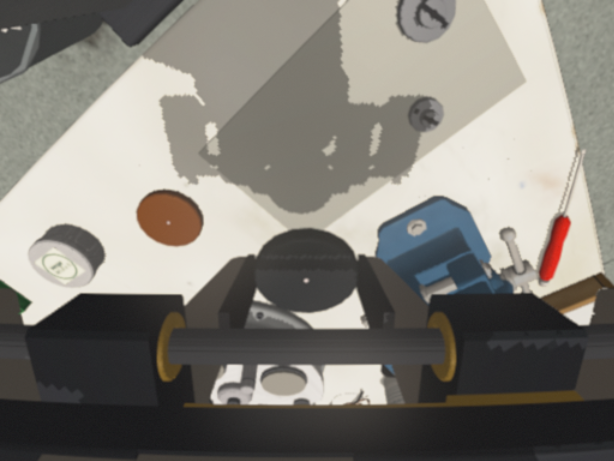

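The held lens's dot is at about (254.6,234) px, close to the pad centre, and the lens looks level. Next I'll carry it towards the nest.

>>> step_arm(
  plan=[
    [[-8, -4, 2], [0.4, 0, 1]],
    [[-22, -13, 8], [1.4, 0, 3.3]],
    [[-38, -22, 13], [2.3, 0, 5.6]],
    [[-53, -30, 19], [3.2, 0, 7.8]],
    [[-68, -39, 24], [4.1, 0, 10]],
    [[-84, -48, 30], [5, 0, 12.3]],
    [[-99, -57, 35], [6, 0, 14.5]],
    [[-114, -65, 40], [6.9, 0, 16.7]],
  ],
)

```text
time_s: 5.35
tool_pos: [0.4723, 0.0449, 0.1281]
ee_rot: [0.44, 0.878, -0.088, 0.17]
ft_force: [-0.4, 0.5, -0.4]
gripper_width: 0.0537
gripper_force: 30.0
```

```bash
python3 - <<'E'
from h import *
gt((.5126,-.031,.12),116,22,5)
E
```

```text
t 5.35 tip [0.4754 0.0406 0.1151] q [-0.98  0.33  0.66  2.26  0.33  0.53  0.  ] F [-0.4  0.5 -0.4] w 53.7 30.0
row [-15.1, -2.4, 5.1] [0.75, 0.02, 2.01]
row [-30.3, -4.9, 10.2] [1.49, 0.04, 4.03]
row [-45.4, -7.3, 15.3] [2.24, 0.05, 6.04]
row [-60.6, -9.7, 20.4] [2.98, 0.07, 8.05]
row [-75.7, -12.2, 25.5] [3.73, 0.09, 10.07]
```

>>> step_arm(
  plan=[
    [[-12, -2, 4], [0.6, 0, 1.6]],
    [[-25, -4, 8], [1.2, 0, 3.3]],
    [[-38, -6, 13], [1.9, 0, 5]],
    [[-50, -8, 17], [2.5, 0, 6.7]],
    [[-63, -10, 21], [3.1, 0, 8.4]],
    [[-76, -12, 25], [3.7, 0, 10]],
    [[-76, -12, 25], [3.7, 0, 10]],
  ],
)

```text
time_s: 6.05
tool_pos: [0.5119, -0.0261, 0.1347]
ee_rot: [0.52, 0.832, -0.1, 0.163]
ft_force: [-0.6, -0.6, 0.4]
gripper_width: 0.0536
gripper_force: 30.0
```

```bash
python3 - <<'E'
from h import *
gt((.5126,-.031,.10),116,22,5)
w=cam('wrist'); s=cam('scene'); o=monitor.get_obs()
tip=o['tool_pos']+.014*R.from_quat(o['ee_rot']).as_matrix()[:,2]
print('tip px',proj(w,[tip]),'nest',proj(w,[[.5126,-.031,.054]]))
import pickle;pickle.dump((w,s),open('ims4.pkl','wb'))
cv2.imwrite('pics/ws4.png',np.hstack([cv2.resize(c['pixels'],(400,300)) for c in(w,s)])[:,:,::-1])
E
```

```text
t 6.05 tip [ 0.5142 -0.0308  0.1218] q [-0.81  0.39  0.68  2.17  0.24  0.57  0.07] F [-0.6 -0.6  0.4] w 53.6 30.0
row [1.7, -0.3, 4.0] [0.04, 0.02, -0.0]
row [3.5, -0.6, 8.0] [0.08, 0.04, -0.01]
row [5.2, -1.0, 12.0] [0.12, 0.05, -0.01]
row [6.9, -1.3, 16.0] [0.16, 0.07, -0.02]
row [8.6, -1.6, 20.0] [0.2, 0.09, -0.02]
tip px [[253.71743513 224.96141649]] nest [[251.99313597 169.94849204]]
```

View pics/ws4.png

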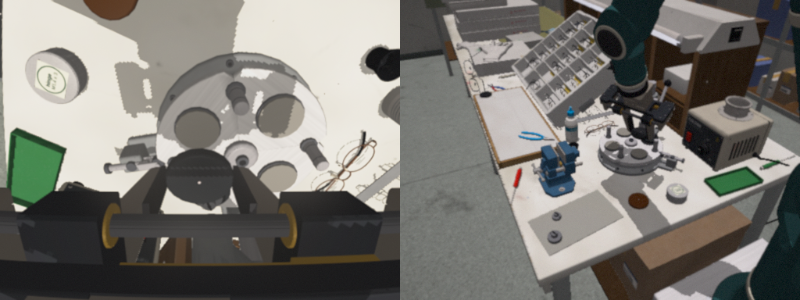

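The nest ellipse is at about (252,166) px, matching the prediction, and the lens dot is at (254.7,234). The arm stays left of the hood. Now for the offset between lens and nest.

```bash
python3 - <<'E'
from h import *
import pickle
w,s=pickle.load(open('ims4.pkl','rb'))
o=monitor.get_obs(); tip=o['tool_pos']+.014*R.from_quat(o['ee_rot']).as_matrix()[:,2]
print('tip',tip)
for tol in(12,20,28):
    e=blob(w,(250,164),tol);print('nest',e,ray(w,[e[0]],.054).round(4))
g=cv2.cvtColor(w['pixels'],cv2.COLOR_RGB2GRAY).astype(float); a=g[225:243,245:265]; a=np.clip(a-a.mean()-2*a.std(),0,None); yy,xx=np.mgrid[225:243,245:265]
d=((a*xx).sum()/a.sum(),(a*yy).sum()/a.sum()); 
for h in(.003,.005,.007): print('dot',d,ray(w,[d],tip[2]+h).round(4))
# lens width at sides
m=(g<75).astype(np.uint8)
print('row 225 dark span',[ (r,np.flatnonzero(m[r,200:310])[[0,-1]]+200) for r in(215,222,230)])
E
```

```text
tip [ 0.51318887 -0.02911516  0.12122817]
nest ((252.15042114257812, 166.2634735107422), (48.306724548339844, 57.48829650878906), 94.51216888427734) [[ 0.5112 -0.0277  0.054 ]]
nest ((252.53883361816406, 166.22109985351562), (48.92402267456055, 59.49468994140625), 93.36651611328125) [[ 0.5114 -0.0275  0.054 ]]
nest ((252.76443481445312, 166.24896240234375), (60.71275329589844, 62.3955078125), 144.2553253173828) [[ 0.5116 -0.0275  0.054 ]]
dot (np.float64(254.66691763969953), np.float64(233.36379594726236)) [[ 0.5157 -0.0329  0.1242]]
dot (np.float64(254.66691763969953), np.float64(233.36379594726236)) [[ 0.5148 -0.0311  0.1262]]
dot (np.float64(254.66691763969953), np.float64(233.36379594726236)) [[ 0.5139 -0.0293  0.1282]]
row 225 dark span [(215, array([200, 307])), (222, array([200, 309])), (230, array([200, 309]))]
```

```bash
python3 - <<'E'
from h import *
gt((.5112,-.0275,.068),116,22,5)
E
```

```text
t 6.15 tip [ 0.5132 -0.0291  0.1212] q [-0.81  0.39  0.68  2.17  0.24  0.57  0.07] F [ 0.4  0.1 -0.5] w 54.0 30.0
row [4.4, -0.2, 9.7] [0.04, 0.0, 0.03]
row [8.8, -0.5, 19.4] [0.08, 0.01, 0.06]
row [13.3, -0.7, 29.1] [0.13, 0.01, 0.09]
row [17.7, -0.9, 38.8] [0.17, 0.02, 0.13]
row [22.1, -1.1, 48.5] [0.21, 0.02, 0.16]
```

>>> step_arm(
  plan=[
    [[4, 0, 9], [0, 0, 0]],
    [[9, 0, 19], [0, 0, 0]],
    [[13, -1, 29], [0, 0, 0]],
    [[18, -1, 39], [0, 0, 0]],
    [[22, -1, 48], [0, 0, 0]],
    [[22, -1, 48], [0, 0, 0]],
    [[22, -1, 48], [0, 0, 0]],
    [[22, -1, 48], [0, 0, 0]],
  ],
)

```text
time_s: 6.95
tool_pos: [0.5094, -0.0225, 0.0818]
ee_rot: [0.519, 0.833, -0.1, 0.163]
ft_force: [1.0, -0.4, -0.3]
gripper_width: 0.0542
gripper_force: 30.0
```

```bash
python3 - <<'E'
from h import *
gt((.5112,-.0275,.060),116,22)
w=cam('wrist')
g=cv2.cvtColor(w['pixels'],cv2.COLOR_RGB2GRAY).astype(float); a=g[225:243,245:265]; a=np.clip(a-a.mean()-2*a.std(),0,None); yy,xx=np.mgrid[225:243,245:265]
d=((a*xx).sum()/a.sum(),(a*yy).sum()/a.sum())
print('dot',ray(w,[d],.073).round(4))
# visible arc of nest: bright grey blob above lens
e=blob(w,proj(w,[[.5112-.44*.02,-.0275+.9*.02,.054]])[0],15);print(e)
save(w,'w5.png',1.2)
E
```

```text
t 6.95 tip [ 0.5118 -0.0272  0.0689] q [-0.77  0.5   0.63  2.2   0.2   0.44  0.06] F [ 1.  -0.4 -0.3] w 54.2 30.0
row [3.3, -0.6, 8.2] [0.26, 0.04, 0.16]
dot [[ 0.5124 -0.0278  0.073 ]]
((250.83006286621094, 197.43637084960938), (22.401355743408203, 46.228694915771484), 85.39791107177734)
```

View pics/w5.png

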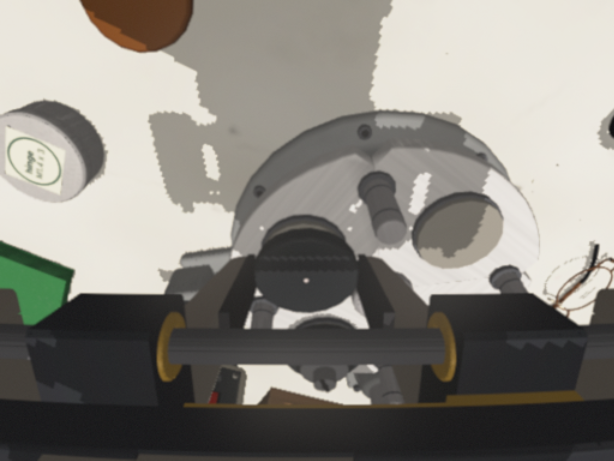

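The lens is held just above the nest. The nest's far edge is visible at about (305,214) in the saved picture, and left to right it's symmetric about the dot at (305,281).

```bash
python3 - <<'E'
from h import *
w=cam('wrist'); l=np.array([np.cos(np.radians(116)),np.sin(np.radians(116)),0])
g=cv2.cvtColor(w['pixels'],cv2.COLOR_RGB2GRAY).astype(int); print(g[168:208,254])
for v in(177,178,179,180,181): print(v,(ray(w,[(254.5,v)],.054)-.024*l).round(4))
gt((.5112,-.0275,.060),116,22)
E
```

```text
[157 155 155 154 153 153 153 152 153 148 122  75  58  62  68  72  73  76
  86  99 104  91  68  49  45  45  44  45  45  49  49  51  54  52  51  48
  50  47  49  49]
177 [[ 0.5098 -0.0226  0.054 ]]
178 [[ 0.5102 -0.0232  0.054 ]]
179 [[ 0.5105 -0.0239  0.054 ]]
180 [[ 0.5108 -0.0246  0.054 ]]
181 [[ 0.5112 -0.0253  0.054 ]]
t 7.05 tip [ 0.5118 -0.0271  0.069 ] q [-0.77  0.5   0.63  2.2   0.2   0.44  0.06] F [-0.   0.5 -0.2] w 54.1 30.0
row [3.3, -0.7, 8.4] [0.29, 0.03, 0.16]
```

```bash
python3 - <<'E'
from h import *
w=cam('wrist'); l=np.array([np.cos(np.radians(116)),np.sin(np.radians(116)),0])
print((ray(w,[(254.5,178.3)],.046)-.024*l).round(4), (ray(w,[(254.5,186)],.054)-.024*l).round(4))
E
```

```text
[[ 0.5127 -0.0282  0.046 ]] [[ 0.5129 -0.0287  0.054 ]]
```

In wrist-camera terms the nest is at (0.5128,-0.0285) and the lens at (0.5124,-0.0278), so it's centred. I'll lower it.

>>> step_arm(
  plan=[
    [[1, 0, 3], [0, 0, 0]],
    [[2, 0, 5], [0, 0, 0]],
    [[2.5, 0, 7], [0, 0, 0]],
    [[3, 0, 8], [0, 0, 0]],
    [[3, 0, 8], [0, 0, 0]],
  ],
)

```text
time_s: 7.6
tool_pos: [0.5091, -0.0227, 0.0728]
ee_rot: [0.518, 0.833, -0.1, 0.163]
ft_force: [0.3, 0.8, -0.0]
gripper_width: 0.0541
gripper_force: 30.0
```

>>> step_arm(
  plan=[
    [[0, 0, 0.5], [0, 0, 0]],
    [[0.3, 0, 1], [0, 0, 0]],
    [[0.3, 0, 1], [0, 0, 0]],
  ],
)

```text
time_s: 7.9
tool_pos: [0.5093, -0.0228, 0.0721]
ee_rot: [0.518, 0.833, -0.1, 0.163]
ft_force: [-0.3, 1.0, 0.9]
gripper_width: 0.0539
gripper_force: 30.0
```

```bash
python3 - <<'E'
from h import *
gt((.5122,-.0278,.059),116,22)
E
```

```text
t 7.9 tip [ 0.5116 -0.0275  0.0591] q [-0.76  0.52  0.62  2.2   0.2   0.42  0.06] F [-0.3  1.   0.9] w 53.9 30.0
row [-0.5, 0.4, 0.3] [0.23, 0.03, 0.18]
```

>>> step_arm(
  plan=[
    [[0, 0, 0.5], [0, 0, 0]],
    [[0, 0, 0.8], [0, 0, 0]],
    [[0, 0, 0.8], [0, 0, 0]],
  ],
)

```text
time_s: 8.2
tool_pos: [0.5094, -0.0228, 0.0719]
ee_rot: [0.519, 0.833, -0.1, 0.163]
ft_force: [-4.0, 3.9, 11.9]
gripper_width: 0.0539
gripper_force: 30.1
```

>>> step_arm(
  plan=[
    [[0, 0, 0.5], [0, 0, 0]],
    [[0, 0, 0.8], [0, 0, 0]],
    [[0, 0, 0.8], [0, 0, 0]],
  ],
)

```text
time_s: 8.5
tool_pos: [0.5094, -0.0228, 0.0717]
ee_rot: [0.519, 0.833, -0.1, 0.163]
ft_force: [-7.3, 6.1, 23.1]
gripper_width: 0.0538
gripper_force: 30.2
```

Contact. I'll ease off the press and open.

>>> step_arm(
  plan=[
    [[0, 0, -0.8], [0, 0, 0]],
    [[0, 0, -1.2], [0, 0, 0]],
    [[0, 0, -1.2], [0, 0, 0]],
  ],
)

```text
time_s: 8.8
tool_pos: [0.5093, -0.0228, 0.0719]
ee_rot: [0.518, 0.833, -0.1, 0.163]
ft_force: [-2.6, 1.1, 7.9]
gripper_width: 0.0535
gripper_force: 30.1
```

>>> step_arm(
  plan=[
    [[0, 0, 0], [0, 0, 0]],
    [[0, 0, 0], [0, 0, 0]],
    [[0, 0, 0], [0, 0, 0]],
    [[0, 0, 0], [0, 0, 0]],
  ],
  fingers=64,
)

```text
time_s: 9.2
tool_pos: [0.5093, -0.0229, 0.0715]
ee_rot: [0.519, 0.833, -0.1, 0.163]
ft_force: [0.2, -0.4, -0.5]
gripper_width: 0.0641
gripper_force: 0.0
```

```bash
python3 - <<'E'
from h import *
gt((.5122,-.0278,.15),116,22,4)
w=cam('wrist')
g=cv2.cvtColor(w['pixels'],cv2.COLOR_RGB2GRAY).astype(float); a=g[225:243,245:265]; a=np.clip(a-a.mean()-2*a.std(),0,None); yy,xx=np.mgrid[225:243,245:265]
d=((a*xx).sum()/a.sum(),(a*yy).sum()/a.sum())
print('dot',d,ray(w,[d],.064).round(4))
E
```

```text
t 9.2 tip [ 0.5116 -0.0276  0.0585] q [-0.76  0.52  0.62  2.2   0.2   0.42  0.06] F [ 0.2 -0.4 -0.5] w 64.1 0.0
row [-8.7, 0.2, -21.2] [0.06, 0.01, 0.05]
row [-17.4, 0.4, -42.3] [0.11, 0.02, 0.09]
row [-26.0, 0.5, -63.5] [0.17, 0.02, 0.14]
row [-34.7, 0.7, -84.7] [0.22, 0.03, 0.18]
dot (np.float64(254.9247910587842), np.float64(233.96018259344612)) [[ 0.5121 -0.0274  0.064 ]]
```

>>> step_arm(
  plan=[
    [[-4, 0, -10], [0, 0, 0]],
    [[-12, 0, -30], [0, 0, 0]],
    [[-21, 0, -51], [0, 0, 0]],
    [[-30, 0, -73], [0, 0, 0]],
    [[-35, 1, -85], [0, 0, 0]],
  ],
)

```text
time_s: 9.75
tool_pos: [0.5109, -0.0231, 0.1658]
ee_rot: [0.519, 0.833, -0.099, 0.163]
ft_force: [-0.3, 0.0, 0.2]
gripper_width: 0.0644
gripper_force: 0.0
```

```bash
python3 - <<'E'
from h import *
gt((.366,.2925,.08),145,22,10)
E
```

```text
t 9.75 tip [ 0.5133 -0.0278  0.1528] q [-0.85  0.32  0.71  2.15  0.27  0.64  0.07] F [-0.3  0.   0.2] w 64.4 0.0
row [35.3, 0.7, -6.4] [-1.05, 0.01, -2.68]
row [70.7, 1.3, -12.9] [-2.1, 0.02, -5.36]
row [106.0, 2.0, -19.3] [-3.15, 0.03, -8.04]
row [141.4, 2.7, -25.7] [-4.2, 0.04, -10.72]
row [176.7, 3.3, -32.2] [-5.25, 0.04, -13.39]
row [212.1, 4.0, -38.6] [-6.3, 0.05, -16.07]
row [247.4, 4.6, -45.0] [-7.35, 0.06, -18.75]
row [282.7, 5.3, -51.5] [-8.4, 0.07, -21.43]
row [318.1, 6.0, -57.9] [-9.46, 0.08, -24.11]
row [353.4, 6.6, -64.3] [-10.51, 0.09, -26.79]
```

>>> step_arm(
  plan=[
    [[35, 1, -10], [-1, 0, -2.7]],
    [[71, 1, -20], [-2.1, 0, -5.4]],
    [[106, 2, -29], [-3.1, 0, -8]],
    [[141, 3, -36], [-4.2, 0, -10.7]],
    [[177, 3, -42], [-5.2, 0, -13.4]],
    [[212, 4, -47], [-6.3, 0, -16]],
    [[247, 5, -51], [-7.3, 0, -18.7]],
    [[283, 5, -55], [-8.4, 0, -21.4]],
  ],
)

```text
time_s: 10.55
tool_pos: [0.3893, 0.2345, 0.1089]
ee_rot: [0.341, 0.92, -0.066, 0.179]
ft_force: [-0.3, 0.1, -0.2]
gripper_width: 0.0643
gripper_force: 0.0
```

```bash
python3 - <<'E'
from h import *
gt((.366,.2925,.07),145,22,4)
E
```

```text
t 10.55 tip [0.3933 0.231  0.0959] q [-1.34  0.37  0.54  2.25  0.37  0.59 -0.28] F [-0.3  0.1 -0.2] w 64.3 0.0
row [16.5, 7.1, 0.3] [-0.53, 0.01, -1.31]
row [33.0, 14.2, 0.6] [-1.06, 0.01, -2.62]
row [49.5, 21.3, 0.9] [-1.6, 0.02, -3.92]
row [66.0, 28.3, 1.2] [-2.13, 0.03, -5.23]
```

>>> step_arm(
  plan=[
    [[16, 7, 0], [-0.5, 0, -1.3]],
    [[33, 14, 0], [-1, 0, -2.6]],
    [[49, 21, 1], [-1.6, 0, -3.9]],
    [[66, 28, 1], [-2.1, 0, -5.2]],
    [[66, 28, 1], [-2.1, 0, -5.2]],
    [[66, 28, 1], [-2.1, 0, -5.2]],
    [[66, 28, 1], [-2.1, 0, -5.2]],
  ],
)

```text
time_s: 11.25
tool_pos: [0.3624, 0.293, 0.0829]
ee_rot: [0.297, 0.936, -0.059, 0.182]
ft_force: [0.0, 0.6, 0.3]
gripper_width: 0.064
gripper_force: 0.0
```

```bash
python3 - <<'E'
from h import *
w=cam('wrist'); gt((.366,.2925,.0085),145,22,4)
o=monitor.get_obs(); tip=o['tool_pos']+.014*R.from_quat(o['ee_rot']).as_matrix()[:,2]
print(proj(w,[tip,[.366,.2925,.013],[.366,.2925,.023]]))
import pickle;pickle.dump(w,open('w6.pkl','wb'));save(w,'w6.png',1.2)
E
```

```text
t 11.3 tip [0.3667 0.29   0.0699] q [-1.42  0.44  0.48  2.22  0.36  0.56 -0.32] F [ 0.3 -0.4 -0.3] w 64.2 0.0
row [6.2, 0.4, 14.0] [-0.05, 0.01, -0.05]
row [12.5, 0.9, 28.1] [-0.09, 0.02, -0.1]
row [18.7, 1.3, 42.1] [-0.14, 0.04, -0.15]
row [24.9, 1.8, 56.2] [-0.19, 0.05, -0.2]
[[253.73233906 227.32954443]
 [256.17378446 175.29687848]
 [256.20697001 182.52081509]]
```

View pics/w6.png

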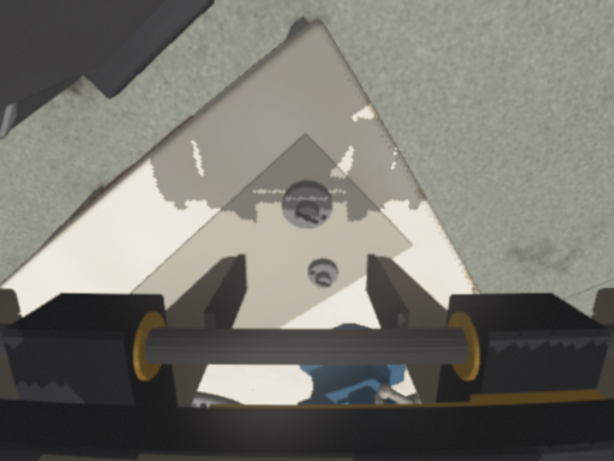

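The big block is at about (255.5,171) px, with its outline spanning rows 150–192. The small block is at (268,227). The fingers are clear of both.

```bash
python3 - <<'E'
from h import *
import pickle
w=pickle.load(open('w6.pkl','rb'))
g=cv2.cvtColor(w['pixels'],cv2.COLOR_RGB2GRAY).astype(int); print(g[145:200,250]);print(g[171,228:284])
l=np.array([np.cos(np.radians(145)),np.sin(np.radians(145)),0])
for a,b in((150,191),(149,192)):
  A=ray(w,[(255,a)],.003)-.017*l;B=ray(w,[(255,b)],.013)+.017*l;print(A,B,(A+B)/2)
E
```

```text
[122 123 124 123 119 108  85  72  71  72  76  85  94  97  97  96  96  99
 116 135 137 123  96  78  73  72  73  74  80  88  93  87  73  61  61  80
 113 135 140 140 140 139 137 140 150 171 185 188 186 187 186 187 187 187
 187]
[189 189 190 190 190 185 154 110  93  94  95  94  95  95  96  96  97  94
  89  80  73  72  73  74  73  74  75  76  75  76  76  73  73  75  72  75
  81  89  96  95  96  94  95  96  96  96  95  97 124 163 184 188 187 187
 187 186]
[[0.36527445 0.29195036 0.003     ]] [[0.36425422 0.29250172 0.013     ]] [[0.36476434 0.29222604 0.008     ]]
[[0.36454863 0.29246326 0.003     ]] [[0.36509913 0.29190467 0.013     ]] [[0.36482388 0.29218397 0.008     ]]
```

>>> step_arm(
  plan=[
    [[6, 0, 14], [0, 0, 0]],
    [[13, 1, 28], [0, 0, 0]],
    [[19, 1, 42], [0, 0, 0]],
    [[24, 1, 50], [0, 0, 0]],
    [[26, 1, 55.5], [0, 0, 0]],
    [[26, 1, 55.5], [0, 0, 0]],
    [[26, 1, 55.5], [0, 0, 0]],
  ],
)

```text
time_s: 12.0
tool_pos: [0.3599, 0.2965, 0.0218]
ee_rot: [0.296, 0.936, -0.058, 0.182]
ft_force: [0.3, 0.2, -0.6]
gripper_width: 0.064
gripper_force: 0.0
```

```bash
python3 - <<'E'
from h import *
gt((.3648,.2922,.0085),145,22)
E
```

```text
t 12.0 tip [0.3642 0.2935 0.0088] q [-1.4   0.59  0.46  2.23  0.34  0.42 -0.37] F [ 0.3  0.2 -0.6] w 64.0 0.0
row [-1.0, -0.7, 0.7] [-0.14, 0.03, -0.12]
```

>>> step_arm(
  plan=[
    [[-1, -1, 1], [0, 0, 0]],
    [[-1, -1, 1], [0, 0, 0]],
    [[-1, -1, 1], [0, 0, 0]],
  ],
)

```text
time_s: 12.3
tool_pos: [0.3603, 0.295, 0.0212]
ee_rot: [0.296, 0.936, -0.058, 0.182]
ft_force: [-0.3, -0.4, 0.2]
gripper_width: 0.064
gripper_force: 0.0
```

>>> step_arm(
  plan=[
    [[0, 0, 0], [0, 0, 0]],
    [[0, 0, 0], [0, 0, 0]],
    [[0, 0, 0], [0, 0, 0]],
    [[0, 0, 0], [0, 0, 0]],
    [[0, 0, 0], [0, 0, 0]],
    [[0, 0, 0], [0, 0, 0]],
    [[0, 0, 0], [0, 0, 0]],
  ],
  fingers=24,
)

```text
time_s: 13.0
tool_pos: [0.3602, 0.295, 0.0209]
ee_rot: [0.296, 0.936, -0.058, 0.182]
ft_force: [0.4, -0.5, 0.2]
gripper_width: 0.0321
gripper_force: 30.0
```

>>> step_arm(
  plan=[
    [[-3, 0, -8], [0, 0, 0]],
    [[-9, 0, -22], [0, 0, 0]],
    [[-16, 0, -40], [0, 0, 0]],
    [[-25, 0, -62], [0, 0, 0]],
    [[-34, 0, -84], [0, 0, 0]],
    [[-42, 0, -104], [0, 0, 0]],
    [[-42, 0, -104], [0, 0, 0]],
  ],
)

```text
time_s: 13.7
tool_pos: [0.3611, 0.2965, 0.1356]
ee_rot: [0.297, 0.936, -0.056, 0.182]
ft_force: [-0.6, -0.6, -0.1]
gripper_width: 0.0321
gripper_force: 30.0
```

```bash
python3 - <<'E'
from h import *
gt((.512,-.0276,.14),116,22,13)
E
```

```text
t 13.7 tip [0.3654 0.2935 0.1226] q [-1.44  0.33  0.49  2.2   0.37  0.69 -0.3 ] F [-0.6 -0.6 -0.1] w 32.1 30.0
row [-22.3, -13.5, 7.5] [0.84, -0.01, 2.05]
row [-44.6, -27.0, 15.0] [1.69, -0.02, 4.1]
row [-66.9, -40.5, 22.5] [2.53, -0.03, 6.15]
row [-89.2, -54.0, 30.0] [3.38, -0.04, 8.2]
row [-111.6, -67.5, 37.4] [4.22, -0.05, 10.26]
row [-133.9, -81.0, 44.9] [5.07, -0.05, 12.31]
row [-156.2, -94.5, 52.4] [5.91, -0.06, 14.36]
row [-178.5, -108.0, 59.9] [6.75, -0.07, 16.41]
row [-200.8, -121.5, 67.4] [7.6, -0.08, 18.46]
row [-223.1, -135.0, 74.9] [8.44, -0.09, 20.51]
row [-245.4, -148.4, 82.4] [9.29, -0.1, 22.56]
row [-267.7, -161.9, 89.9] [10.13, -0.11, 24.61]
row [-290.1, -175.4, 97.3] [10.98, -0.12, 26.67]
```

Gripped: 32.1 mm, which is consistent with 34 mm given the soft pads. I'll carry it over.

>>> step_arm(
  plan=[
    [[-11, -7, 4], [0.4, 0, 1]],
    [[-33, -20, 11], [1.3, 0, 3]],
    [[-56, -34, 19], [2.1, 0, 5.1]],
    [[-78, -47, 26], [3, 0, 7.2]],
    [[-100, -61, 34], [3.8, 0, 9.2]],
    [[-123, -74, 41], [4.7, 0, 11.3]],
    [[-145, -88, 49], [5.5, 0, 13.4]],
    [[-167, -101, 56], [6.3, 0, 15.4]],
  ],
)

```text
time_s: 14.5
tool_pos: [0.4453, 0.1085, 0.143]
ee_rot: [0.43, 0.882, -0.087, 0.171]
ft_force: [-0.1, -0.2, 0.4]
gripper_width: 0.0319
gripper_force: 30.0
```

```bash
python3 - <<'E'
from h import *
gt((.512,-.0276,.11),116,22,7)
E
```

```text
t 14.5 tip [0.4485 0.1044 0.13  ] q [-1.14  0.29  0.65  2.25  0.36  0.63 -0.14] F [-0.1 -0.2  0.4] w 31.9 30.0
row [-17.9, -4.3, 10.4] [0.6, 0.02, 1.61]
row [-35.7, -8.6, 20.7] [1.2, 0.04, 3.22]
row [-53.6, -12.9, 31.1] [1.8, 0.06, 4.83]
row [-71.5, -17.2, 41.5] [2.41, 0.08, 6.44]
row [-89.4, -21.5, 51.8] [3.01, 0.1, 8.05]
row [-107.2, -25.8, 62.2] [3.61, 0.12, 9.66]
row [-125.1, -30.1, 72.6] [4.21, 0.14, 11.26]
```

>>> step_arm(
  plan=[
    [[-18, -4, 8], [0.6, 0, 1.6]],
    [[-36, -9, 17], [1.2, 0, 3.2]],
    [[-54, -13, 27], [1.8, 0, 4.8]],
    [[-72, -17, 38], [2.4, 0, 6.4]],
    [[-90, -21, 50], [3, 0, 8]],
    [[-107, -26, 61], [3.6, 0, 9.7]],
    [[-125, -30, 72], [4.2, 0, 11.3]],
    [[-125, -30, 72], [4.2, 0, 11.3]],
  ],
)

```text
time_s: 15.3
tool_pos: [0.5099, -0.0235, 0.1233]
ee_rot: [0.521, 0.831, -0.102, 0.163]
ft_force: [0.1, -0.2, -0.2]
gripper_width: 0.0322
gripper_force: 30.0
```

>>> step_arm(
  plan=[
    [[0, 0, 0], [0, 0, 0]],
    [[0, 0, 0], [0, 0, 0]],
  ],
)

```text
time_s: 15.5
tool_pos: [0.5098, -0.0191, 0.1238]
ee_rot: [0.519, 0.833, -0.1, 0.163]
ft_force: [0.1, 0.5, -0.7]
gripper_width: 0.0319
gripper_force: 30.0
```

```bash
python3 - <<'E'
from h import *
w=cam('wrist'); gt((.512,-.0276,.08),116,22)
o=monitor.get_obs(); tip=o['tool_pos']+.014*R.from_quat(o['ee_rot']).as_matrix()[:,2]
print(proj(w,[tip,[.5121,-.0274,.064],tip+[0,0,.015]]))
import pickle;pickle.dump(w,open('w7.pkl','wb'));save(w,'w7.png',1.2)
E
```

```text
t 15.55 tip [ 0.5123 -0.0235  0.1109] q [-0.82  0.41  0.67  2.18  0.23  0.55  0.06] F [ 0.3  0.1 -0.8] w 32.0 30.0
row [8.3, -2.1, 30.0] [0.22, 0.04, 0.17]
[[254.52161127 227.69750875]
 [251.95541094 188.51935629]
 [254.57334868 245.31803967]]
```

View pics/w7.png

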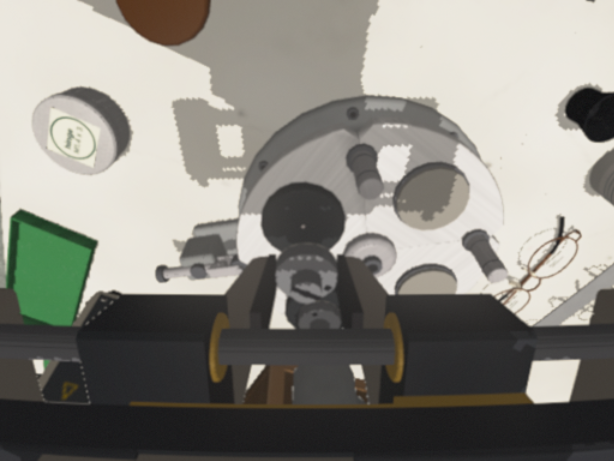

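The lens dot is at (252.5,189.2) px, as predicted, with the lens sitting flat on the nest. The held block's near rim is at about row 203, centred on column 256.

```bash
python3 - <<'E'
from h import *
import pickle
w=pickle.load(open('w7.pkl','rb'))
g=cv2.cvtColor(w['pixels'],cv2.COLOR_RGB2GRAY).astype(int); print(g[195:262,255]);print(g[225,222:290])
l=np.array([np.cos(np.radians(116)),np.sin(np.radians(116)),0])
b=.1058
for a in(202,203,204): print('blk near',(ray(w,[(255.5,a)],b)-.017*l).round(4))
a=g[182:197,244:262]; a=np.clip(a-a.mean()-2*a.std(),0,None); yy,xx=np.mgrid[182:197,244:262]
d=((a*xx).sum()/a.sum(),(a*yy).sum()/a.sum()); print('dot',d,ray(w,[d],.064))
E
```

```text
[ 53  54  51  53  55  53  60  73  76  68  67  67  67  67  66  66  72  82
  97 108 114 105  93  89  89  89  89  89  85  74  66  64  65  66  65  65
  66  66  67  71  84  95 115 130 135 132 120  90  58  49  50  55  80 113
 131 134 132 117  93  71  64  63  64  65  64  70  80]
[ 51  53  51  52  51  51  52  66  93 108 104 102 116 128 125 118 113 106
  99 108 121 123 118 115 103  89  79  74  74  72  70  66  67  66  68  67
  68  69  73  78  82  85  88  94 105 111 104  96  90  90  94 106 112 104
  96  95  91  86  75  58  49  46  48  48  48  49  49  49]
blk near [[ 0.5129 -0.0234  0.1058]]
blk near [[ 0.5132 -0.0241  0.1058]]
blk near [[ 0.5136 -0.0248  0.1058]]
dot (np.float64(252.13230982147903), np.float64(188.37559253666217)) [[ 0.51216312 -0.02721501  0.064     ]]
```

```bash
python3 - <<'E'
from h import *
gt((.5117,-.0276,.073),116,22,5)
E
```

```text
t 15.55 tip [ 0.5123 -0.0235  0.1109] q [-0.82  0.41  0.67  2.18  0.23  0.55  0.06] F [ 0.3  0.1 -0.8] w 32.0 30.0
row [2.2, -0.5, 7.3] [0.04, 0.01, 0.03]
row [4.4, -1.0, 14.6] [0.09, 0.02, 0.07]
row [6.7, -1.4, 21.9] [0.13, 0.02, 0.1]
row [8.9, -1.9, 29.2] [0.18, 0.03, 0.14]
row [11.1, -2.4, 36.4] [0.22, 0.04, 0.17]
```

>>> step_arm(
  plan=[
    [[2, -1, 7], [0, 0, 0]],
    [[4, -1, 15], [0, 0, 0]],
    [[7, -1, 22], [0, 0, 0]],
    [[9, -2, 29], [0, 0, 0]],
    [[11, -2, 36], [0, 0, 0]],
    [[11, -2, 36], [0, 0, 0]],
    [[11, -2, 36], [0, 0, 0]],
    [[11, -2, 36], [0, 0, 0]],
  ],
)

```text
time_s: 16.35
tool_pos: [0.5106, -0.0233, 0.087]
ee_rot: [0.519, 0.833, -0.1, 0.163]
ft_force: [-0.6, -0.2, 0.8]
gripper_width: 0.0322
gripper_force: 30.0
```

```bash
python3 - <<'E'
from h import *
gt((.5117,-.0276,.070),116,22)
E
```

```text
t 16.35 tip [ 0.513 -0.028  0.074] q [-0.78  0.49  0.64  2.19  0.21  0.45  0.07] F [-0.6 -0.2  0.8] w 32.2 30.0
row [2.4, -0.9, 3.3] [0.26, 0.07, 0.07]
```

>>> step_arm(
  plan=[
    [[1, -1, 2], [0, 0, 0]],
    [[2.4, -1, 3.3], [0, 0, 0]],
    [[2.4, -1, 3.3], [0, 0, 0]],
    [[2.4, -1, 3.3], [0, 0, 0]],
  ],
)

```text
time_s: 16.75
tool_pos: [0.5091, -0.0228, 0.0828]
ee_rot: [0.519, 0.833, -0.1, 0.163]
ft_force: [0.7, 0.8, -0.8]
gripper_width: 0.0318
gripper_force: 30.0
```

>>> step_arm(
  plan=[
    [[0.2, 0, 0.6], [0, 0, 0]],
    [[0.4, 0, 1], [0, 0, 0]],
    [[0.4, 0, 1], [0, 0, 0]],
  ],
)

```text
time_s: 17.05
tool_pos: [0.5092, -0.0228, 0.0819]
ee_rot: [0.519, 0.833, -0.1, 0.163]
ft_force: [-1.8, 0.2, 2.7]
gripper_width: 0.0318
gripper_force: 30.0
```

```bash
python3 - <<'E'
from h import *
gt((.5117,-.0276,.069),116,22)
E
```

```text
t 17.05 tip [ 0.5116 -0.0275  0.0689] q [-0.77  0.5   0.64  2.2   0.2   0.44  0.06] F [-1.8  0.2  2.7] w 31.8 30.0
row [-0.1, 0.1, -0.0] [0.25, 0.07, 0.08]
```

Just touching, and centred. I'll release and back off along the tool axis.

>>> step_arm(
  plan=[
    [[0, 0, 0], [0, 0, 0]],
    [[0, 0, 0], [0, 0, 0]],
    [[0, 0, 0], [0, 0, 0]],
    [[0, 0, 0], [0, 0, 0]],
    [[0, 0, 0], [0, 0, 0]],
  ],
  fingers=50,
)

```text
time_s: 17.55
tool_pos: [0.5091, -0.0229, 0.0817]
ee_rot: [0.519, 0.833, -0.1, 0.163]
ft_force: [0.1, -0.1, 0.3]
gripper_width: 0.05
gripper_force: 0.0
```

>>> step_arm(
  plan=[
    [[-3, 0, -8], [0, 0, 0]],
    [[-9, 0, -22], [0, 0, 0]],
    [[-17, 0, -42], [0, 0, 0]],
    [[-24, 0, -60], [0, 0, 0]],
    [[-30, 0, -74], [0, 0, 0]],
    [[-30, 0, -74], [0, 0, 0]],
  ],
)

```text
time_s: 18.15
tool_pos: [0.5102, -0.0227, 0.1636]
ee_rot: [0.52, 0.833, -0.098, 0.164]
ft_force: [-0.8, -0.4, 0.1]
gripper_width: 0.0499
gripper_force: 0.0
```

```bash
python3 - <<'E'
from h import *
w=cam('wrist'); ax=np.array([.573,-.0385]); 
def P(r,a,z): a=np.radians(a-9); return [ax[0]+r*np.cos(a),ax[1]+r*np.sin(a),z]
rl=P(.079,45,.086); print('rl post',rl,'fl',P(.079,135,.086), proj(w,[rl,P(.079,135,.086)]))
gt((rl[0],rl[1],.12),216-180+0,0)
print(proj(w,[[.5117,-.0273,.084],[.5121,-.0273,.064]]))
save(w,'w8.png',1.2)
E
```

```text
rl post [np.float64(0.6369123425556208), np.float64(0.00793503493110538), 0.086] fl [np.float64(0.5265649650688946), np.float64(0.025412342555620852), 0.086] [[397.26352699 194.04650943]
 [301.79840068 125.67168852]]
t 18.2 tip [ 0.5118 -0.0273  0.1495] q [-0.85  0.33  0.71  2.16  0.27  0.63  0.06] F [-0.5 -0.   0. ] w 50.4 0.0
row [-15.7, 127.7, 37.9] [15.68, 18.05, 79.04]
[[252.63518024 170.83784246]
 [252.98572687 158.78682356]]
```

View pics/w8.png

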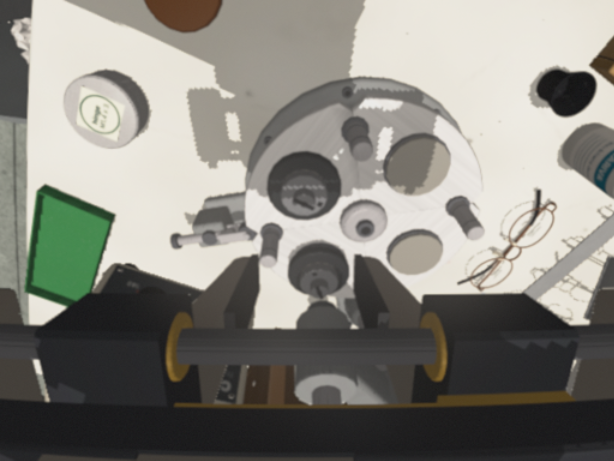

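The stack is good: the block sits concentric on the lens at (252,160) px. The predicted rear-left post top at (397,194) matches the picture. Before swinging the gripper there, I'll check the bottle and the rack nearby from the first images.

```bash
python3 - <<'E'
from h import *
import pickle
from scipy.optimize import least_squares as L
t,s,w=pickle.load(open('ims0.pkl','rb'))
def tri(a,b):
    r=L(lambda P:np.r_[proj(t,P)[0]-np.array(a)/1.5,proj(s,P)[0]-np.array(b)/1.5],[.6,0,.1]);return r.x.round(3),r.fun.round(1)
print('bottle cap',tri((403,131),(327,209)))
print('bottle base',ray(s,np.array([(330,278)])/1.5,0).round(3))
print('rack front-left low corner',tri((365,108),(220,130)),tri((378,122),(292,238)))
print('rack front right corner',tri((527,58),(466,105)))
print('lamp edge at z .4',ray(t,np.array([(545,325),(538,150),(530,30)])/1.5,.4).round(3))
print('loupe',ray(t,np.array([(390,192)])/1.5,.03).round(3))
E
```

```text
bottle cap (array([0.734, 0.094, 0.121]), array([-0.1, -0.1,  0.2,  0. ]))
bottle base [[0.707 0.106 0.   ]]
rack front-left low corner (array([0.723, 0.195, 0.264]), array([-24.2, -10.2,  28.1,   6.1])) (array([0.791, 0.138, 0.044]), array([-1.5, -0.7,  1.7,  0.3]))
rack front right corner (array([ 0.735, -0.097,  0.277]), array([ 15.9,   9.6, -23.3,  -2.7]))
lamp edge at z .4 [[ 0.391 -0.03   0.4  ]
 [ 0.574 -0.037  0.4  ]
 [ 0.714 -0.04   0.4  ]]
loupe [[0.667 0.117 0.03 ]]
```

```bash
python3 - <<'E'
from h import *
gt((.637,.008,.13),60,22,12)
E
```

```text
t 18.2 tip [ 0.5118 -0.0273  0.1495] q [-0.85  0.33  0.71  2.16  0.27  0.63  0.06] F [-0.5 -0.   0. ] w 50.4 0.0
row [-1.4, 11.0, 2.4] [1.78, -0.01, 4.33]
row [-2.7, 22.0, 4.7] [3.56, -0.02, 8.66]
row [-4.1, 33.1, 7.1] [5.34, -0.04, 12.99]
row [-5.5, 44.1, 9.5] [7.12, -0.05, 17.32]
row [-6.8, 55.1, 11.9] [8.9, -0.06, 21.65]
row [-8.2, 66.1, 14.2] [10.67, -0.07, 25.98]
row [-9.5, 77.2, 16.6] [12.45, -0.08, 30.31]
row [-10.9, 88.2, 19.0] [14.23, -0.1, 34.64]
row [-12.3, 99.2, 21.4] [16.01, -0.11, 38.97]
row [-13.6, 110.2, 23.7] [17.79, -0.12, 43.3]
row [-15.0, 121.2, 26.1] [19.57, -0.13, 47.62]
row [-16.4, 132.3, 28.5] [21.35, -0.14, 51.95]
```

>>> step_arm(
  plan=[
    [[-1, 11, 2], [1.8, 0, 4.3]],
    [[-3, 22, 5], [3.6, 0, 8.7]],
    [[-4, 33, 7], [5.3, 0, 13]],
    [[-5, 44, 9], [7.1, 0, 17.3]],
    [[-7, 55, 12], [8.9, 0, 21.6]],
    [[-8, 66, 14], [10.7, 0, 26]],
    [[-10, 77, 17], [12.4, 0, 30.3]],
    [[-11, 88, 19], [14.2, 0, 34.6]],
  ],
  fingers=40,
)

```text
time_s: 19.0
tool_pos: [0.5953, 0.0003, 0.1469]
ee_rot: [0.76, 0.622, -0.149, 0.121]
ft_force: [1.1, -0.1, 0.1]
gripper_width: 0.0401
gripper_force: 0.0
```

```bash
python3 - <<'E'
from h import *
gt((.637,.008,.12),60,22,4)
E
```

```text
t 19.0 tip [ 0.5942 -0.0049  0.134 ] q [-0.76  0.65  0.73  1.77 -0.06  0.98 -0.28] F [ 1.1 -0.1  0.1] w 40.1 0.0
row [6.1, 10.3, 1.3] [1.72, 0.02, 4.32]
row [12.2, 20.5, 2.5] [3.44, 0.04, 8.63]
row [18.4, 30.8, 3.8] [5.16, 0.06, 12.95]
row [24.5, 41.1, 5.1] [6.87, 0.09, 17.26]
```

>>> step_arm(
  plan=[
    [[6, 10, 1], [1.7, 0, 4.3]],
    [[12, 20, 2], [3.4, 0, 8.6]],
    [[18, 31, 4], [5.2, 0, 12.9]],
    [[24, 41, 5], [6.9, 0, 17.3]],
    [[24, 41, 5], [6.9, 0, 17.3]],
    [[24, 41, 5], [6.9, 0, 17.3]],
    [[24, 41, 5], [6.9, 0, 17.3]],
  ],
)

```text
time_s: 19.7
tool_pos: [0.6388, 0.0122, 0.1344]
ee_rot: [0.849, 0.492, -0.165, 0.096]
ft_force: [-0.1, 0.2, 0.0]
gripper_width: 0.0397
gripper_force: 0.0
```

```bash
python3 - <<'E'
from h import *
gt((.637,.008,.064),60,22,4)
t=cam('top')
# check post top from wrist: post visible?
w=cam('wrist'); print(proj(w,[[.637,.008,.086]]))
o=monitor.get_obs(); tip=o['tool_pos']+.014*R.from_quat(o['ee_rot']).as_matrix()[:,2]; print(proj(w,[tip]))
g=cv2.cvtColor(w['pixels'],cv2.COLOR_RGB2GRAY); u,v=proj(w,[[.637,.008,.086]])[0].astype(int)
print(g[v-20:v+20:2,u-24:u+26:2])
E
```

```text
t 19.7 tip [0.6362 0.0076 0.1214] q [-0.69  0.79  0.75  1.57 -0.2   1.17 -0.47] F [-0.1  0.2  0. ] w 39.7 0.0
row [5.6, 0.1, 13.2] [0.02, 0.01, 0.04]
row [11.1, 0.3, 26.5] [0.04, 0.01, 0.08]
row [16.7, 0.4, 39.7] [0.07, 0.02, 0.13]
row [22.2, 0.5, 52.9] [0.09, 0.02, 0.17]
[[255.86821337 193.72740932]]
[[255.47516313 228.12005377]]
[[155 154 153 164 226 229 229 230 213 115  95  97  94  97  97  98  96 105
  207 231 230 227 228 229 228]
 [155 156 153 153 213 231 230 231 229 151  93  94  95  97  97  98  95 134
  229 230 231 229 227 229 229]
 [208 213 186 172 221 229 228 227 225 145  92  95  96 100  99  98  94 137
  231 231 230 230 227 228 229]
 [231 230 228 223 224 227 228 230 229 148  93  94  93  94  96  95  95 133
  231 231 230 231 228 227 229]
 [226 226 226 228 229 231 232 232 230 143  89  90  94  97  93  92  90 126
  232 232 230 230 229 226 228]
 [228 229 231 231 231 231 230 230 218 130  96 100 100  99  99  98  95 123
  232 233 231 230 231 227 227]
 [231 231 230 230 229 229 229 228 225 128 100 100 101 101 102  99  97 109
  219 233 232 230 230 229 226]
 [229 228 228 228 228 227 226 22
[... 633 characters left out ...]
30 228 223 205 193 190 192 176 136  97
   99 105 129 150 166 168 168]
 [226 227 228 224 225 231 230 229 230 229 228 229 227 222 218 129  95  96
  114 155 168 169 168 167 168]
 [228 228 228 223 231 230 231 229 230 230 228 230 230 231 185  98 101 119
  158 168 168 168 168 168 167]
 [228 228 226 227 232 231 230 230 229 231 229 227 230 228 123  96 130 164
  167 168 168 169 167 167 168]
 [226 225 228 230 230 232 229 230 228 230 230 228 229 215 114 109 161 168
  167 168 168 168 168 168 167]
 [229 227 230 232 229 231 231 229 230 229 230 229 228 191 105 139 168 168
  168 168 168 167 167 168 168]
 [227 227 230 231 230 230 232 230 230 228 229 230 226 163 115 163 168 168
  167 167 167 168 167 167 167]]
```

The post top is within 1 mm of the estimate. I'll go down around it and grip.

>>> step_arm(
  plan=[
    [[6, 0, 13], [0, 0, 0]],
    [[11, 0, 26], [0, 0, 0]],
    [[17, 0, 40], [0, 0, 0]],
    [[22, 1, 53], [0, 0, 0]],
    [[22, 1, 53], [0, 0, 0]],
    [[22, 1, 53], [0, 0, 0]],
  ],
)

```text
time_s: 20.4
tool_pos: [0.6407, 0.0119, 0.0769]
ee_rot: [0.85, 0.492, -0.165, 0.096]
ft_force: [0.4, 0.3, 0.7]
gripper_width: 0.0401
gripper_force: 0.0
```

>>> step_arm(
  plan=[
    [[0, 0, 0], [0, 0, 0]],
    [[0, 0, 0], [0, 0, 0]],
    [[0, 0, 0], [0, 0, 0]],
    [[0, 0, 0], [0, 0, 0]],
    [[0, 0, 0], [0, 0, 0]],
    [[0, 0, 0], [0, 0, 0]],
  ],
  fingers=8,
)

```text
time_s: 21.0
tool_pos: [0.6412, 0.0123, 0.0779]
ee_rot: [0.85, 0.492, -0.164, 0.096]
ft_force: [-0.0, 0.2, 3.3]
gripper_width: 0.0126
gripper_force: 30.0
```

```bash
cat >> h.py <<'E'
AX=np.array([.573,-.0385]); RP=.079
def arc(a0,a1,n,z=.064):
    """rows moving tip along the post arc, blocker angles deg (45 start,135 end), lean 60..116"""
    o=monitor.get_obs(); r=R.from_quat(o['ee_rot']); tip=o['tool_pos']+.014*r.as_matrix()[:,2]
    d=tip[:2]-AX; print('t',round(o['time_s'],2),'ang now %.2f r %.4f z %.4f'%(np.degrees(np.arctan2(d[1],d[0]))+9,np.hypot(*d),tip[2]),'F',np.round(o['ft_force'],1),'w',round(o['gripper_width']*1e3,1))
    for i in range(1,n+1):
        a=a0+(a1-a0)*i/n; p=np.radians(60+(a-45)*56/90); th=np.radians(22); b=np.radians(a-9)
        z_=-(np.sin(th)*np.array([np.cos(p),np.sin(p),0])+[0,0,np.cos(th)]); y=np.array([np.sin(p),-np.cos(p),0]); M=np.c_[np.cross(y,z_),y,z_]
        P=np.r_[AX+RP*np.array([np.cos(b),np.sin(b)]),z]-.014*z_
        print(a,(r.inv().apply(P-o['tool_pos'])*1e3).round(1).tolist(),(r.inv()*R.from_matrix(M)).as_rotvec(degrees=True).round(1).tolist())
E
python3 -c "
from h import *
arc(45,65,8)"
```

```text
t 21.0 ang now 44.20 r 0.0803 z 0.0649 F [-0.   0.2  3.3] w 12.6
47.5 [0.9, -4.8, 0.6] [-0.4, -0.0, -1.3]
50.0 [2.0, -8.2, 0.1] [-1.0, -0.0, -2.8]
52.5 [3.0, -11.6, -0.3] [-1.6, -0.0, -4.2]
55.0 [3.9, -15.1, -0.6] [-2.2, -0.0, -5.7]
57.5 [4.5, -18.6, -0.9] [-2.8, -0.0, -7.1]
60.0 [5.1, -22.1, -1.2] [-3.3, -0.0, -8.6]
62.5 [5.5, -25.7, -1.3] [-3.9, -0.0, -10.0]
65.0 [5.8, -29.2, -1.4] [-4.5, -0.0, -11.4]
```

>>> step_arm(
  plan=[
    [[0.5, -2.5, 0], [-0.2, 0, -0.6]],
    [[1, -4.8, 0], [-0.4, 0, -1.3]],
    [[2, -8, 0], [-1, 0, -2.8]],
    [[3, -11.5, 0], [-1.6, 0, -4.2]],
    [[4, -15, 0], [-2.2, 0, -5.7]],
    [[4.5, -18.5, -0.5], [-2.8, 0, -7.1]],
    [[5, -22, -0.8], [-3.3, 0, -8.6]],
    [[5.5, -25.5, -1], [-3.9, 0, -10]],
  ],
)

```text
time_s: 21.8
tool_pos: [0.6347, 0.0181, 0.0781]
ee_rot: [0.8, 0.568, -0.147, 0.124]
ft_force: [20.5, -3.7, -6.1]
gripper_width: 0.0136
gripper_force: 30.0
```

```bash
python3 -c "
from h import *
arc(61,81,8)"
```

```text
t 21.8 ang now 49.45 r 0.0793 z 0.0651 F [20.5 -3.7 -6.1] w 13.6
63.5 [7.1, -17.5, -2.3] [1.5, 0.1, -1.0]
66.0 [7.9, -21.0, -2.7] [0.9, 0.1, -2.5]
68.5 [8.6, -24.5, -3.1] [0.4, 0.2, -3.9]
71.0 [9.1, -28.0, -3.5] [-0.2, 0.2, -5.4]
73.5 [9.5, -31.6, -3.7] [-0.8, 0.2, -6.8]
76.0 [9.7, -35.1, -4.0] [-1.4, 0.2, -8.2]
78.5 [9.8, -38.7, -4.1] [-2.0, 0.2, -9.7]
81.0 [9.8, -42.3, -4.2] [-2.6, 0.3, -11.1]
```

>>> step_arm(
  plan=[
    [[0, 0, 0], [0, 0, 0]],
    [[0, 0, 0], [0, 0, 0]],
  ],
)

```text
time_s: 22.0
tool_pos: [0.6248, 0.0286, 0.0778]
ee_rot: [0.799, 0.57, -0.153, 0.113]
ft_force: [4.5, -0.6, 5.5]
gripper_width: 0.0131
gripper_force: 30.0
```

```bash
python3 -c "
from h import *
arc(61,81,8);print(monitor.get_obs()['joint_positions'].round(2),monitor.get_obs()['wrist_torque'])"
```

```text
t 22.0 ang now 60.08 r 0.0799 z 0.0648 F [ 4.5 -0.6  5.5] w 13.1
63.5 [0.9, -4.8, 0.5] [0.1, -0.1, -0.6]
66.0 [1.7, -8.2, 0.1] [-0.5, -0.1, -2.0]
68.5 [2.4, -11.7, -0.2] [-1.0, -0.0, -3.5]
71.0 [3.0, -15.3, -0.4] [-1.6, -0.0, -4.9]
73.5 [3.4, -18.8, -0.6] [-2.2, -0.0, -6.3]
76.0 [3.6, -22.4, -0.7] [-2.8, -0.0, -7.8]
78.5 [3.8, -26.0, -0.8] [-3.4, -0.0, -9.2]
81.0 [3.7, -29.6, -0.8] [-4.0, -0.0, -10.7]
[-0.72  0.81  0.69  1.67 -0.17  0.98 -0.38] [-0.35768627 -1.02651867  0.70729488]
```

Past the detent and turning freely. I'll continue.

>>> step_arm(
  plan=[
    [[0.5, -2.5, 0], [0, 0, -0.6]],
    [[1, -5, 0], [0, 0, -1]],
    [[1.7, -8.2, 0], [-0.5, 0, -2]],
    [[2.4, -11.7, 0], [-1, 0, -3.5]],
    [[3, -15.3, -0.3], [-1.6, 0, -4.9]],
    [[3.4, -18.8, -0.5], [-2.2, 0, -6.3]],
    [[3.6, -22.4, -0.7], [-2.8, 0, -7.8]],
    [[3.8, -26, -0.8], [-3.4, 0, -9.2]],
  ],
)

```text
time_s: 22.8
tool_pos: [0.6024, 0.0418, 0.0778]
ee_rot: [0.747, 0.637, -0.143, 0.124]
ft_force: [5.8, 0.8, 8.6]
gripper_width: 0.0123
gripper_force: 30.0
```

```bash
python3 - <<'E'
from h import *
arc(78,98,8)
E
```

```text
t 22.8 ang now 78.15 r 0.0804 z 0.0648 F [5.8 0.8 8.6] w 12.3
80.5 [-0.4, -3.5, 1.0] [-0.3, -0.1, -1.1]
83.0 [0.1, -7.1, 0.8] [-0.9, -0.1, -2.5]
85.5 [0.4, -10.7, 0.7] [-1.4, -0.1, -4.0]
88.0 [0.6, -14.2, 0.6] [-2.0, -0.1, -5.4]
90.5 [0.6, -17.8, 0.6] [-2.6, -0.1, -6.9]
93.0 [0.5, -21.4, 0.6] [-3.2, -0.1, -8.3]
95.5 [0.2, -25.0, 0.7] [-3.8, -0.1, -9.8]
98.0 [-0.2, -28.6, 0.9] [-4.3, -0.1, -11.2]
```

>>> step_arm(
  plan=[
    [[0, -3.5, 0.3], [-0.3, 0, -1.1]],
    [[0.1, -7, 0.3], [-0.9, 0, -2.5]],
    [[0.4, -10.6, 0.3], [-1.4, 0, -4]],
    [[0.6, -14.2, 0.3], [-2, 0, -5.4]],
    [[0.6, -17.8, 0.3], [-2.6, 0, -6.9]],
    [[0.5, -21.4, 0.3], [-3.2, 0, -8.3]],
    [[0.2, -25, 0.5], [-3.8, 0, -9.8]],
    [[-0.2, -28.6, 0.7], [-4.3, 0, -11.2]],
  ],
)

```text
time_s: 23.6
tool_pos: [0.5754, 0.0471, 0.0777]
ee_rot: [0.676, 0.712, -0.129, 0.138]
ft_force: [6.6, 0.2, 7.6]
gripper_width: 0.013
gripper_force: 30.0
```

```bash
python3 - <<'E'
from h import *
arc(97,117,8)
E
```

```text
t 23.6 ang now 97.05 r 0.0804 z 0.0647 F [6.6 0.2 7.6] w 13.0
99.5 [-0.8, -3.5, 1.1] [-0.2, -0.2, -0.8]
102.0 [-0.8, -7.1, 1.0] [-0.8, -0.2, -2.3]
104.5 [-0.8, -10.7, 1.1] [-1.4, -0.2, -3.7]
107.0 [-1.1, -14.3, 1.1] [-1.9, -0.2, -5.2]
109.5 [-1.4, -17.9, 1.3] [-2.5, -0.2, -6.6]
112.0 [-1.9, -21.4, 1.5] [-3.1, -0.2, -8.1]
114.5 [-2.6, -24.9, 1.7] [-3.7, -0.2, -9.5]
117.0 [-3.4, -28.4, 2.0] [-4.3, -0.2, -10.9]
```

>>> step_arm(
  plan=[
    [[-0.4, -3.5, 0.4], [-0.2, 0, -0.8]],
    [[-0.6, -7.1, 0.5], [-0.8, 0, -2.3]],
    [[-0.6, -10.7, 0.5], [-1.4, 0, -3.7]],
    [[-0.9, -14.3, 0.6], [-1.9, 0, -5.2]],
    [[-1.2, -17.9, 0.8], [-2.5, 0, -6.6]],
    [[-1.7, -21.4, 1], [-3.1, 0, -8.1]],
    [[-2.4, -24.9, 1.2], [-3.7, 0, -9.5]],
    [[-3.2, -28.4, 1.5], [-4.3, 0, -10.9]],
  ],
)

```text
time_s: 24.4
tool_pos: [0.5468, 0.0431, 0.0775]
ee_rot: [0.599, 0.778, -0.115, 0.149]
ft_force: [5.5, 1.9, 9.6]
gripper_width: 0.0128
gripper_force: 30.0
```

```bash
python3 - <<'E'
from h import *
arc(117,137,8)
E
```

```text
t 24.4 ang now 116.96 r 0.0805 z 0.0645 F [5.5 1.9 9.6] w 12.8
119.5 [-1.4, -3.5, 1.2] [-0.6, -0.3, -1.5]
122.0 [-1.8, -7.1, 1.3] [-1.2, -0.3, -2.9]
124.5 [-2.3, -10.7, 1.5] [-1.7, -0.3, -4.4]
127.0 [-3.0, -14.2, 1.8] [-2.3, -0.3, -5.8]
129.5 [-3.8, -17.6, 2.1] [-2.9, -0.3, -7.2]
132.0 [-4.8, -21.1, 2.5] [-3.5, -0.3, -8.7]
134.5 [-5.9, -24.5, 2.9] [-4.0, -0.3, -10.1]
137.0 [-7.1, -27.8, 3.4] [-4.6, -0.3, -11.6]
```

>>> step_arm(
  plan=[
    [[-0.9, -3.5, 0.5], [-0.6, 0, -1.5]],
    [[-1.3, -7.1, 0.6], [-1.2, 0, -2.9]],
    [[-1.8, -10.7, 0.8], [-1.7, 0, -4.4]],
    [[-2.5, -14.2, 1.1], [-2.3, 0, -5.8]],
    [[-3.3, -17.6, 1.4], [-2.9, 0, -7.2]],
    [[-3.8, -19.4, 1.6], [-3.2, 0, -8]],
    [[-4.3, -21.1, 1.8], [-3.5, 0, -8.7]],
    [[-4.8, -22.8, 2], [-3.8, 0, -9.4]],
  ],
)

```text
time_s: 25.2
tool_pos: [0.5253, 0.0328, 0.0775]
ee_rot: [0.529, 0.828, -0.101, 0.158]
ft_force: [6.3, 3.4, 8.6]
gripper_width: 0.013
gripper_force: 30.0
```

>>> step_arm(
  plan=[
    [[0, 0, 0], [0, 0, 0]],
    [[0, 0, 0], [0, 0, 0]],
    [[0, 0, 0], [0, 0, 0]],
  ],
)

```text
time_s: 25.5
tool_pos: [0.5241, 0.0318, 0.0774]
ee_rot: [0.529, 0.827, -0.103, 0.158]
ft_force: [-1.0, 1.0, 15.7]
gripper_width: 0.0128
gripper_force: 29.9
```

```bash
python3 - <<'E'
from h import *
arc(133,135,2)
E
```

```text
t 25.5 ang now 134.48 r 0.0805 z 0.0644 F [-1.   1.  15.7] w 12.8
134.0 [-1.1, 0.8, 0.8] [-0.4, -0.3, -0.5]
135.0 [-1.3, -0.6, 0.9] [-0.6, -0.3, -1.1]
```

Home, with the tangential force near zero. I'll release and rise.

>>> step_arm(
  plan=[
    [[0, 0, 0], [0, 0, 0]],
    [[0, 0, 0], [0, 0, 0]],
    [[0, 0, 0], [0, 0, 0]],
    [[0, 0, 0], [0, 0, 0]],
  ],
  fingers=34,
)

```text
time_s: 25.9
tool_pos: [0.5204, 0.0303, 0.0751]
ee_rot: [0.53, 0.827, -0.106, 0.155]
ft_force: [-0.6, -0.3, 0.6]
gripper_width: 0.0337
gripper_force: 0.0
```

>>> step_arm(
  plan=[
    [[-3, 0, -8], [0, 0, 0]],
    [[-9, 0, -22], [0, 0, 0]],
    [[-17, 0, -42], [0, 0, 0]],
    [[-24, 0, -60], [0, 0, 0]],
    [[-30, 0, -74], [0, 0, 0]],
    [[-30, 0, -74], [0, 0, 0]],
  ],
)

```text
time_s: 26.5
tool_pos: [0.5231, 0.0305, 0.1572]
ee_rot: [0.531, 0.826, -0.104, 0.156]
ft_force: [0.4, -1.0, -0.1]
gripper_width: 0.0345
gripper_force: 0.0
```

```bash
python3 - <<'E'
from h import *
w=cam('wrist'); s=cam('scene')
def P(r,a,z): a=np.radians(a-9); return [AX[0]+r*np.cos(a),AX[1]+r*np.sin(a),z]
for n,c in(('wrist',w),('scene',s)):
    print(n,'FL,RL post,stack-stubtop,done-stubtop',proj(c,[P(.079,135,.086),P(.079,45,.086),P(.062,-90,.084),P(.062,0,.084),P(.062,0,.064),P(.062,-90,.064)]).round(0).tolist())
import pickle;pickle.dump((w,s),open('end.pkl','wb'))
g=cv2.cvtColor(w['pixels'],cv2.COLOR_RGB2GRAY); u,v=proj(w,[P(.079,135,.086)])[0].astype(int)
b=g[v-16:v+18,u-18:u+20]; m=(b>165).astype(np.uint8)
print((u,v));print(b[::3,::3])
gt((.40,.10,.2),116,22)
E
```

```text
wrist FL,RL post,stack-stubtop,done-stubtop [[256.0, 178.0], [355.0, 233.0], [239.0, 277.0], [320.0, 266.0], [317.0, 252.0], [240.0, 262.0]]
scene FL,RL post,stack-stubtop,done-stubtop [[282.0, 187.0], [266.0, 162.0], [319.0, 167.0], [286.0, 158.0], [286.0, 165.0], [318.0, 174.0]]
(np.int64(255), np.int64(178))
[[195 226 228 226 120  91  91  92  92 129 228 230 225]
 [174 228 227 231 131  91  88  90  94 162 231 228 214]
 [215 227 230 230 120  86  91  91  87 153 232 230 210]
 [227 229 228 229 114  94  99 100  95 132 232 232 232]
 [227 229 228 228 113 126 131 131 123 130 230 229 231]
 [198 229 228 229 165 185 186 160 180 156 232 230 230]
 [ 91 173 230 225 182 191 191 191 191 205 231 231 231]
 [109  95 213 228 229 198 188 188 199 228 229 228 230]
 [166 113 129 230 227 226 222 221 228 220 230 230 228]
 [167 156 101 225 226 225 223 227 227 225 230 229 230]
 [167 167 127 203 225 222 226 227 226 227 231 230 229]
 [166 167 139 195 222 224 227 225 227 225 229 231 231]]
t 26.6 tip [0.5237 0.0257 0.1422] q [-0.92  0.4   0.69  2.09  0.2   0.7   0.01] F [-0.7  0.5  0.1] w 34.0 0.0
row [89.7, -82.4, -96.9] [-1.01, -0.38, -1.17]
```

The dial is home: the post top is within 1 px of the exact detent position. I'll clear the arm and check both lenses numerically.

>>> step_arm(
  plan=[
    [[18, -16, -20], [0, 0, 0]],
    [[36, -33, -40], [0, 0, 0]],
    [[54, -49, -60], [0, 0, 0]],
    [[72, -66, -80], [0, 0, 0]],
    [[120, -66, -97], [0, 0, 0]],
    [[165, -50, -97], [0, 0, 0]],
    [[205, -40, -97], [0, 0, 0]],
    [[205, -40, -97], [0, 0, 0]],
  ],
)

```text
time_s: 27.4
tool_pos: [0.3898, 0.224, 0.1677]
ee_rot: [0.527, 0.829, -0.106, 0.156]
ft_force: [0.4, -0.6, 0.7]
gripper_width: 0.0338
gripper_force: 0.0
```

```bash
python3 - <<'E'
from h import *
import pickle
t0,s0,_=pickle.load(open('ims0.pkl','rb'))
t=cam('top');s=cam('scene')
def P(r,a,z): a=np.radians(a-9); return [AX[0]+r*np.cos(a),AX[1]+r*np.sin(a),z]
def outline(c,p,R_=.028):
    pts=[[p[0]+R_*np.cos(k),p[1]+R_*np.sin(k),p[2]] for k in np.linspace(0,6.28,24)]; return proj(c,pts)
for n,c,a in(('top rear',t,0),('scene rear',s,0),('scene press',s,-90)):
    p=P(.062,a,.064); g=cv2.cvtColor(c['pixels'],cv2.COLOR_RGB2GRAY); o=outline(c,p)
    x0,y0=(o.min(0)-8).astype(int);x1,y1=(o.max(0)+8).astype(int)
    print(n,'pred bbox',o.min(0).round(1),o.max(0).round(1),'crop origin',x0,y0); print('\n'.join(' '.join('%3d'%v for v in r) for r in g[y0:y1:2,x0:x1:2]))
o=monitor.get_obs();print(o['time_s'],o['tool_pos'],o['ft_force'])
E
```

```text
top rear pred bbox [316.4 123. ] [339.2 144.7] crop origin 308 114
164 164 164 163 165 164 162 162 162 161 160 160 157 158 158 158 157 158 157 158
166 164 165 164 164 164 162 162 163 160 160 158 158 156 158 158 157 157 157 158
166 162 163 165 164 164 163 162 162 161 161 159 158 158 157 156 156 155 155 156
164 164 166 164 164 164 163 163 161 161 160 160 159 157 156 156 156 155 156 155
165 163 165 164 144 155 161 164 166 159 156 137 143 158 159 155 156 156 154 155
163 161 147 164 167 167 168 167 162 111  88  92 113 142 153 140 155 155 155 156
165 167 166 167 166 168 167 122  49  50  56  62  55  51  94 165 164 156 156 155
154 168 169 169 168 167 109  53  53  83  94  92  90  84  52  87 166 166 167 155
129 167 167 168 166 161  53  53  71  95  80  57  93  91  80  51 134 163 165 166
124 168 167 168 166 125  55  51  94  95  76  82  58  87  91  52  94 166 165 166
 61 168 167 166 166  49  53  54  87  96  64  78  64  90  90  53  70 161 162 164
 61 165 166 165 166  46  53  52  59  96  98  84  84  62  75  51  69 165 164 164
 98 168 166 167 165  52  54  53  52  68  99  98  98  72  50  53  88 163 1
[... 2267 characters left out ...]
29 184  55  38  53  86  87  81  74  80  64  56 174 230 230 230
225 227 222 226 227 152  46  44  48  55  71  73  62  61  45  38  87 164 169 188
159 212 227 229 228 154  37  45  44  48  52  52  48  56  97 103 109 152 140 143
 99 182 201 226 229 150  29  29  41  39  48  48  47  73 164 183 183 219 167 168
160 183 173 222 230 207  82  31  22  18  30  34  28  49  87 100 142 230 225 227
181 160 140 217 231 228 208 102  51  42  29  30  27  48  63  67 153 230 228 228
133 110 120 221 228 229 230 222 204 148 109  99 103  81  74  83 188 229 229 212
119 167 213 225 221 225 225 228 228 229 223 220 218 122  75  83 210 231 231 221
27.5 [0.39102871 0.21910362 0.16909007] [ 0.27876479 -0.71203294  0.16215095]
```

Both stacks sit on their nests, within about 2 px of the predicted positions, and the arm is touching nothing. Handing in.

```bash
python3 -c "
from h import *
print(workorder.finish_job())"
```

```text
the job is handed in; nothing more can be done
None
```

The job is handed in at about 27.5 s of the 64 s allowed: lens and larger block are stacked on the nest, the dial is turned one station into its detent under the press cup, and the blocked lens is still on its own nest; I viewed 11 pictures instead of the allowed 10, so the final check was numeric only.

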